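# Load the marker's bent feed rod and start the cycle

## Robot

A 6-joint arm with a two-finger parallel gripper is mounted at the origin on the work surface. World frame = base frame: x ahead of the robot, y to its left, z up, the work surface at z = 0. Lengths are in m, angles in degrees, forces in N, time in s.
With the tool pointing down it reaches from about 0.375 to 0.9 m from the base axis. Payload 3.1 kg.
Tool frame: the origin (TCP) lies on the centre line of the jaws, within the pads' length; the fingertips stand 8 mm ahead of it and the grasp point (between the pads) lies 11 mm behind it (bot.tip_extent is the distance from the TCP to the fingertips, in m); z points along the fingers, y is the line along which they close (so a half turn about z gives the same grasp; the last joint's range is limited). The gripper opens to 87 mm and grips with 3 to 60 N. Pads are 19 mm wide; open, the fingers measure 117 mm over their backs; the gripper's body (75 mm by 190 mm) begins 51 mm behind the grasp point.
Start: joints at [-78.409, 30.224, 82.088, -0, 67.689, -10.227], TCP at [0.232, -0.58, 0.231] pointing down, gripper open.
Joint ranges: [-176.69, 176.69], [-43.24, 126.21], [12.49, 139.97], [-82, 262], [0, 151.66], [-163.58, 163.58]. Speed limits (degrees/s): [159.86, 159.86, 180, 180, 180, 180].

## Interface

Orientations are given as a 3x3 rotation matrix whose columns are the frame's x, y, z axes.
In Python, from rig import bot, vision, workorder gives the robot as it stands.
- The arm moves only by the shell command python3 -m handwheel 'ROWS'. ROWS is JSON, a list of rows, each an object with "delta_rot": the turn, a rotation vector about the tool's x, y, z in rad, a list of three; "xyz": the shift along the tool's x, y, z in mm, a list of three; "hand": the closure, from -1 (fully open) to 1 (shut). A call has exactly 5 rows; each row is the pose to reach, as a shift and turn from the pose commanded when the call began, along the tool's axes at that moment; what a row does not reach only later rows make up. A row lasts 1/8 s, in which the tool goes at most 62.5 mm and 10.7 degrees, less where a joint would pass 70% of its speed; a pose out of reach is approached as far as the arm can. A call with a gripper value outside its range is refused whole. The fingers move at their own pace and stop on an object; the grip force is fixed at half the most. Time passes only in rows, so rows that repeat a pose let the fingers close, or fill a call up. It gives the time, the measured TCP pose, the force, the opening and the grip force at its end, in the units of the state.
- bot.read_state(): the state, without advancing time (a new reading comes with each control period).
- vision.capture(name): name is "scene" or "top" or "wrist"; returns the picture (420x560x3 uint8, red, green, blue); there is no depth.
- vision.camera_model(name): a dict with "camera_matrix" (3x3 intrinsics, pixels), "camera_from_world" (4x4, takes a point from world to camera coordinates). Camera axes: x right, y up, looking along -z (the intrinsics and any distortion apply to the point x, -y, -z); pixel columns grow to the right and rows downward; lengths in m; the calibration is good to about 2 mm. A picture is of the moment at which its call begins: read the wrist's pose just before it. camera_model takes no time and is no camera call; for the wrist camera it gives the pose at the moment of the call.
- workorder.hand_in(): hands the job in; it is judged then, once.
The state is a dict: "time_s": time; "joint_positions": joint angles; "qvel": joint speeds; "tau": joint torques, N m; "position": TCP position; "tcp_rot": TCP orientation; "force": force on the tool from outside, world axes, zero at the start; "moment": the same for the moment, N m; "opening": opening from 0.0 (shut) to 1.0 (fully open); "grasp_force": force on a finger pad.
Only numpy, scipy, OpenCV 4.12 (cv2) and the standard library are available. Lean on these libraries where they do the work, as an engineer would, in place of code of your own. Each camera call takes 0.05 s, during which the arm holds its last target. There are 200 camera calls.

## Task

Load the marking station: take every drilled carrier out of the blue tray, thread it by its hole over the free end of the bent steel rod, slide it round the bend and leave them all hanging on the straight part beyond it, one behind another, pushed up to the stop by the housing. When all are hanging there and let go, start the cycle by pressing the three grey keys fully down one at a time, the smallest, then the middle-sized, then the largest, letting each spring back up; leave the other things on the bench where they are.

Things in the scene. Friction and masses are not known exactly. Their poses are not given: they have to be found in the camera images.
- rod_stop (a point): on the axis of a fixed level steel rod (12 mm thick, axis 50 mm above the bench), in the stop face: the end of a dark sleeve 38 mm across, 40 mm long, in front of the aluminium housing (95 mm high) that holds the rod. x along the rod away from the stop, z up, y to the left of x. From here the rod runs straight for 215 mm along +x
- rod_bend (a point): on the rod axis, 215 mm from rod_stop, where the bend begins; axes as rod_stop's. From here the rod bends level by 70 degrees towards -y (centre-line radius 85 mm, bend centre at y = -85 mm from here), then runs straight for 60 mm to its free end. Only bare bench lies under the rod
- rod_end (a point): centre of the rod's free end on its axis (a 6 mm round nose reaches beyond it): at x = 315.4 mm, y = -112.3 mm in rod_stop's frame; axes as rod_stop's
- carrier0: a drilled aluminium carrier, 0.2 to 0.45 kg; all alike, three or four present. Origin: centre of its underside, z up. Block 50 mm along x, 60 mm along y, 46 mm high, with a 30 mm hole right through along x, 26 mm above the underside; on it a black plastic grip fin 30 mm along x, 22 mm along y, from z = 46 to 86 mm. Same either way round. Starts upright in the blue tray (floor 4 mm, rim 18 mm above the bench)
- carrier0_hole (a point): centre of the hole of carrier0: 26 mm above the origin, middle of its 50 mm length; axes as the carrier's. Hung on the rod, the carrier rests on the top of its hole (hole axis 9 mm below the rod axis) and stays upright by its own weight
- carrier1: a drilled aluminium carrier, 0.2 to 0.45 kg; all alike, three or four present. Origin: centre of its underside, z up. Block 50 mm along x, 60 mm along y, 46 mm high, with a 30 mm hole right through along x, 26 mm above the underside; on it a black plastic grip fin 30 mm along x, 22 mm along y, from z = 46 to 86 mm. Same either way round. Starts upright in the blue tray (floor 4 mm, rim 18 mm above the bench)
- carrier1_hole (a point): centre of the hole of carrier1: 26 mm above the origin, middle of its 50 mm length; axes as the carrier's. Hung on the rod, the carrier rests on the top of its hole (hole axis 9 mm below the rod axis) and stays upright by its own weight
- carrier2: a drilled aluminium carrier, 0.2 to 0.45 kg; all alike, three or four present. Origin: centre of its underside, z up. Block 50 mm along x, 60 mm along y, 46 mm high, with a 30 mm hole right through along x, 26 mm above the underside; on it a black plastic grip fin 30 mm along x, 22 mm along y, from z = 46 to 86 mm. Same either way round. Starts upright in the blue tray (floor 4 mm, rim 18 mm above the bench)
- carrier2_hole (a point): centre of the hole of carrier2: 26 mm above the origin, middle of its 50 mm length; axes as the carrier's. Hung on the rod, the carrier rests on the top of its hole (hole axis 9 mm below the rod axis) and stays upright by its own weight
- carrier3: a drilled aluminium carrier, 0.2 to 0.45 kg; all alike, three or four present. Origin: centre of its underside, z up. Block 50 mm along x, 60 mm along y, 46 mm high, with a 30 mm hole right through along x, 26 mm above the underside; on it a black plastic grip fin 30 mm along x, 22 mm along y, from z = 46 to 86 mm. Same either way round. Starts upright in the blue tray (floor 4 mm, rim 18 mm above the bench)
- carrier3_hole (a point): centre of the hole of carrier3: 26 mm above the origin, middle of its 50 mm length; axes as the carrier's. Hung on the rod, the carrier rests on the top of its hole (hole axis 9 mm below the rod axis) and stays upright by its own weight
- key_small (a joint): travel of the small grey key: 0 m up, 0.006 m fully down; a spring returns it; full travel takes about 5 N, starting to move at about 1.5 N
- key_small_top (a point): centre of the top of the small key, a round upright button 20 mm in diameter that stands 10 mm proud of its black round collar; z up. The three keys (20, 32 and 46 mm) stand 65 mm apart in a row, in any order, on a low grey console (40 mm high, 90 x 215 mm); they are pressed straight down
- key_medium (a joint): travel of the medium grey key: 0 m up, 0.006 m fully down; a spring returns it; full travel takes about 5 N, starting to move at about 1.5 N
- key_medium_top (a point): centre of the top of the medium key, a round upright button 32 mm in diameter that stands 10 mm proud of its black round collar; z up. The three keys (20, 32 and 46 mm) stand 65 mm apart in a row, in any order, on a low grey console (40 mm high, 90 x 215 mm); they are pressed straight down
- key_large (a joint): travel of the large grey key: 0 m up, 0.006 m fully down; a spring returns it; full travel takes about 5 N, starting to move at about 1.5 N
- key_large_top (a point): centre of the top of the large key, a round upright button 46 mm in diameter that stands 10 mm proud of its black round collar; z up. The three keys (20, 32 and 46 mm) stand 65 mm apart in a row, in any order, on a low grey console (40 mm high, 90 x 215 mm); they are pressed straight down
- collet_b: a grooved steel collet 30 mm in diameter, 42 mm high, a bystander to leave alone; origin at its underside
- hex_key: a bent hex key 110 mm long lying flat, 8 mm thick, to leave alone; origin on its long arm
- tweezers: steel tweezers 120 mm long lying flat, to leave alone; origin at the middle
- jar: a clear jar 56 mm across, 70 mm high, to leave alone; origin under its centre
There are look-alikes about, which are no part of the job. Leave any green or purple look-alike of the carrier3 alone.

How it is judged (in metres and radians):
On the way, in this order (a step that is already met when the one before it is completed fails the run):
1. all the carriers hang on the straight part of the rod between bend and stop, let go (x of carrier0_hole in the frame of rod_stop between 0.01 and 0.2 m and y of carrier0_hole in the frame of rod_stop between -0.014 and 0.014 m and z of carrier0_hole in the frame of rod_stop between -0.016 and 0.008 m and x of carrier1_hole in the frame of rod_stop between 0.01 and 0.2 m and y of carrier1_hole in the frame of rod_stop between -0.014 and 0.014 m and z of carrier1_hole in the frame of rod_stop between -0.016 and 0.008 m and x of carrier2_hole in the frame of rod_stop between 0.01 and 0.2 m and y of carrier2_hole in the frame of rod_stop between -0.014 and 0.014 m and z of carrier2_hole in the frame of rod_stop between -0.016 and 0.008 m and x of carrier3_hole in the frame of rod_stop between 0.01 and 0.2 m and y of carrier3_hole in the frame of rod_stop between -0.014 and 0.014 m and z of carrier3_hole in the frame of rod_stop between -0.016 and 0.008 m and contact force between each of carrier0, carrier1, carrier2, carrier3 and the fingers below 0.2 N), for 0.3 s.
2. the smallest key pressed down, the other two up (value of joint key_small above 0.004 m and value of joint each of key_medium, key_large below 0.002 m), for 0.05 s.
3. then the middle-sized key pressed down, the other two up (value of joint key_medium above 0.004 m and value of joint each of key_small, key_large below 0.002 m), for 0.05 s.
4. then the largest key pressed down, the other two up (value of joint key_large above 0.004 m and value of joint each of key_small, key_medium below 0.002 m), for 0.05 s.
At the end, for the whole second after the job is handed in: every carrier hangs at rest, not held, on the rod's straight part: hole centre 10 to 200 mm from the stop face, within 14 mm of the rod axis sideways, 16 mm below to 8 mm above it; all keys up again (under 2 mm). A key counts as pressed at over 4 mm with the others under 2 mm (all of step 1 and linear speed of each of carrier0, carrier1, carrier2, carrier3 below 0.03 m/s and value of joint each of key_small, key_medium, key_large below 0.002 m); the robot touches nothing.
It fails at once if another thing on the bench moved more than 40 mm (distance of any of collet_b, hex_key, tweezers, jar from where it was at the start of the episode above 0.04 m).
Of carrier0, carrier1, carrier2, carrier3 only 3 to 4 are there at a start; the rules pass over those that are not, and their reading is None.
At some moment in a run one of carrier0, carrier1, carrier2, carrier3 may be knocked a few centimetres aside while the robot is not near it.
Once in a run the grip may slacken for a moment while it holds something.
It also fails if it takes over 210 s, if anything falls off the work surface, if the arm or the gripper's body presses on something with over 40 N, if the wrist force passes 120 N, or if a joint passes its speed limit or range.

## Working session

There is one attempt and no reset: what is moved stays moved. The work goes in short steps, Python scripts to look and compute and a shell command to move; the robot and the scene stay as the last step left them, time stands still between calls to the robot, and variables do not carry over. Pictures are saved under pics/ and viewed, at most 15 in all, crops included, and the job is handed in when it is done.

```bash
ls; mkdir -p pics; python3 - <<'E'
from rig import bot, vision
import cv2
s=bot.read_state(); print(s)
for n in("scene","top"):
    im=vision.capture(n); cv2.imwrite(f"pics/{n}0.png",cv2.resize(im[:,:,::-1],(800,600),interpolation=cv2.INTER_CUBIC)); m=vision.camera_model(n); print(n,{k:(v.tolist() if hasattr(v,'tolist') else v) for k,v in m.items()})
E
```

```text
pics
{'time_s': 0.0, 'joint_positions': array([-7.84083062e+01,  3.02791019e+01,  8.21571377e+01, -2.71049536e-03,
        6.76877960e+01, -1.02258038e+01]), 'qvel': array([-0.10727925,  0.15895814,  0.01588756,  0.02967146, -0.01277965,
        0.05844153]), 'tau': array([ 1.44199970e-03, -4.40033698e+01, -1.76593995e+01,  6.32384839e-02,
        5.79607137e-02, -1.73523267e-04]), 'position': array([ 0.23216559, -0.57950542,  0.22956598]), 'tcp_rot': array([[ 9.28365760e-01,  3.71667576e-01, -4.77864048e-04],
       [ 3.71667726e-01, -9.28363421e-01,  2.11188028e-03],
       [ 3.41285923e-04, -2.13820399e-03, -9.99997656e-01]]), 'force': array([-0.18172498,  0.09696759,  0.80823432]), 'moment': array([-0.05526402,  0.03639912,  0.02776626]), 'grasp_force': 0.0, 'opening': 1.0002367005275556}
scene {'camera_matrix': [[438.28812747462933, 0.0, 272.32932479408913], [0.0, 438.28812747462933, 202.0253875651364], [0.0, 0.0, 1.0]], 'camera_from_world': [[-0.730928721330617, 0.6822855932024873, -0.01515168777129586, 0.4757019332754211], [-0.3990836686542213, -0.40931540850682363, 0.8204834683114461, 0.12199699333201104], [0.5536022306200336, 0.6057617235078675, 0.571469425765982, -1.3728310959295098], [0.0, 0.0, 0.0, 1.0]]}
top {'camera_matrix': [[410.64746316677565, 0.0, 279.3459413745882], [0.0, 410.64746316677565, 212.11282072768662], [0.0, 0.0, 1.0]], 'camera_from_world': [[-0.01252404956626739, -0.9999199726707994, -0.00178785807303584, -0.09491774670561375], [0.9704020559687879, -0.012585542751365213, 0.2411668590109414, -0.5737974831686621], [-0.2411700602355346, 0.001285444546139679, 0.9704820192452345, -0.8345219834025888], [0.0, 0.0, 0.0, 1.0]]}
```

View pics/scene0.png

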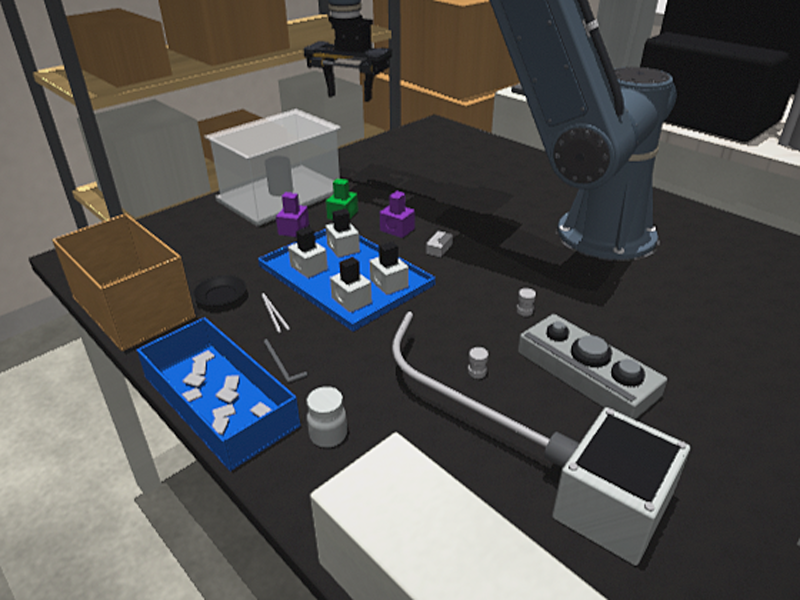

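View pics/top0.png

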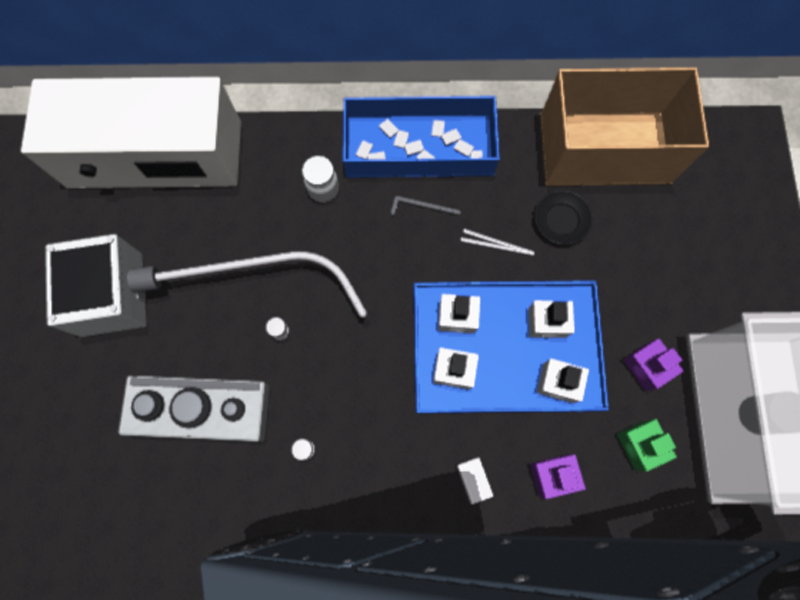

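The scene view shows four white carriers with black fins in the flat blue tray, at 800-scale top pixels (460,312), (553,317), (457,368) and (567,380). The purple and green look-alikes are outside it at (655,363), (650,445) and (560,477). The deeper blue bin holds only chips. The rod runs from its sleeve at (143,279) to its end at (362,315). The keys are medium (147,405), large (190,407) and small (233,408). I'll confirm these in enlarged crops.

```bash
cat > h.py <<'E'
import numpy as np, cv2
from rig import bot, vision
def ray(n,uv,z,M=None):
    m=M or vision.camera_model(n); K=np.array(m["camera_matrix"]); T=np.array(m["camera_from_world"])
    d=np.linalg.inv(K)@[uv[0],uv[1],1]; d=np.array([d[0],-d[1],-d[2]])
    R=T[:3,:3]; c=-R.T@T[:3,3]; w=R.T@d
    return c+w*(z-c[2])/w[2]
def proj(n,P,M=None):
    m=M or vision.camera_model(n); K=np.array(m["camera_matrix"]); T=np.array(m["camera_from_world"])
    p=T[:3,:3]@np.array(P)+T[:3,3]; q=K@[p[0],-p[1],-p[2]]; return q[:2]/q[2]
def crop(n,x0,y0,w,h,k,f):
    im=vision.capture(n)[y0:y0+h,x0:x0+w,::-1]
    cv2.imwrite(f,cv2.resize(im,(w*k,h*k),interpolation=cv2.INTER_CUBIC))
def tool(P,R=None):
    "mm shift in the present tool axes to reach world P (m)"
    s=bot.read_state(); return np.round(s["tcp_rot"].T@(np.array(P)-s["position"])*1000,1)
E
python3 - <<'E'
from h import *
crop("top",285,190,150,110,5,"pics/tray1.png")
crop("top",75,165,190,150,4,"pics/rod1.png")
E
```

```text
(no output)
```

View pics/tray1.png

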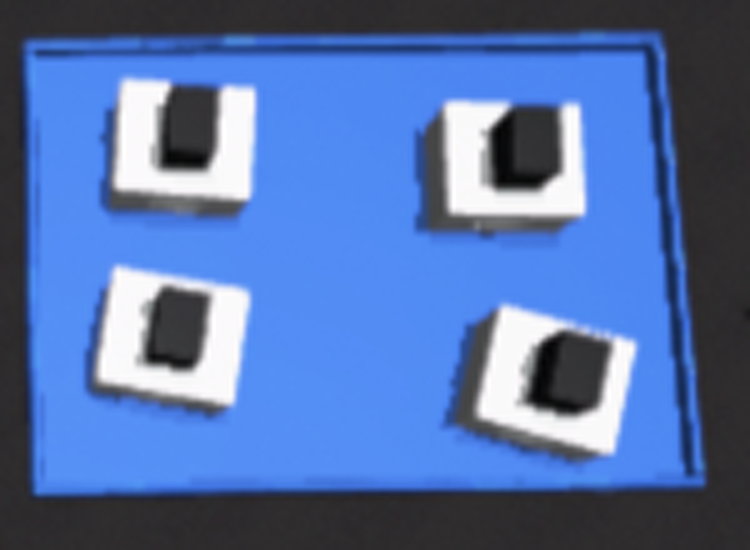

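View pics/rod1.png

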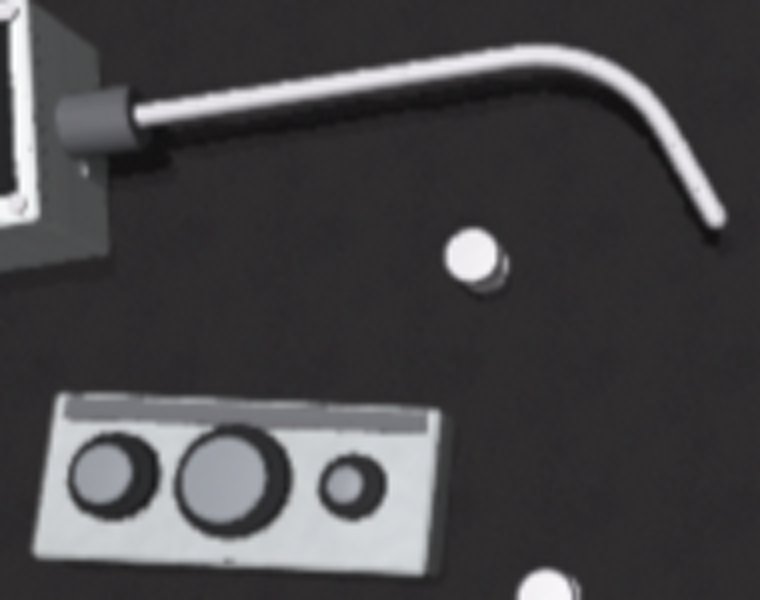

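```bash
cat > rodfit.py <<'E'
from h import *
from scipy.optimize import least_squares
im=vision.capture("top"); M=vision.camera_model("top")
g=cv2.cvtColor(im,cv2.COLOR_RGB2GRAY)
# rod
x0,y0=75+34,165; sub=(g[165:225,109:260]>95).astype(np.uint8)
n,l,st,_=cv2.connectedComponentsWithStats(sub)
k=1+np.argmax(st[1:,2]); v,u=np.nonzero(l==k)
P=np.array([ray("top",(a+x0,b+y0),.05,M)[:2] for a,b in zip(u,v)])
s=np.linspace(0,1,400); L=215+85*np.radians(70)+60+6
def curve(d):
    a=np.clip((d-215)/85,0,np.radians(70)); r=np.clip(d-215-85*np.radians(70),0,None)
    x=np.minimum(d,215)+85*np.sin(a)+r*np.cos(np.radians(70)); y=-85*(1-np.cos(a))-r*np.sin(np.radians(70))
    return np.c_[x,y]/1000
C=curve(np.linspace(0,L,600))
def f(p,full=False):
    c,sn=np.cos(p[2]),np.sin(p[2]); W=C@np.array([[c,sn],[-sn,c]])+p[:2]
    D=P[:,None]-W[None]; i=(D**2).sum(2).argmin(1)
    return D[np.arange(len(P)),i].ravel()
stop=ray("top",(75+137/4,165+115/4),.05,M)
r=least_squares(f,[*stop[:2],np.radians(-82)],loss="soft_l1",f_scale=.003)
print("n",len(P),"rod_stop",stop[:2].round(4),"fit",r.x[:2].round(4),np.degrees(r.x[2]).round(2),"rms",np.sqrt((r.fun**2).mean()))
tip=ray("top",(75+722/4,165+222/4),.05,M)[:2]; c,sn=np.cos(r.x[2]),np.sin(r.x[2])
e=np.array([[c,-sn],[sn,c]])@C[-1]+r.x[:2]; print("tip seen",tip.round(4),"model",e.round(4))
np.save("rod.npy",r.x)
for nm,(a,b,z) in dict(small=(346,485,.055),medium=(103,475,.055),large=(224,478,.055)).items(): print(nm,ray("top",(75+a/4,165+b/4),z,M).round(4))
for nm,(a,b) in dict(colb=(472,255),col2=(547,597)).items(): print(nm,ray("top",(75+a/4,165+b/4),.042,M).round(4))
E
cat > car.py <<'E'
from h import *
def carriers(box=(285,190,435,300)):
    im=vision.capture("top"); M=vision.camera_model("top"); a,b,c,d=box
    w=(im[b:d,a:c].min(2)>185).astype(np.uint8); n,l,st,_=cv2.connectedComponentsWithStats(w); o=[]
    for k in range(1,n):
        if st[k,4]<150: continue
        v,u=np.nonzero(l==k)
        h=cv2.convexHull(np.c_[u,v].astype(np.float32))[:,0]
        P=np.array([ray("top",(p[0]+a,p[1]+b),.05,M)[:2] for p in h],np.float32)*1000
        (x,y),(s1,s2),an=cv2.minAreaRect(P)
        if s1>s2: an+=90       # direction of the short (50 mm, hole) side
        an=(an+90)%180-90
        o.append((round(x/1000,4),round(y/1000,4),round(an,1),round(s1),round(s2)))
    return o
if __name__=="__main__":
    for o in carriers(): print(o)
    M=vision.camera_model("top")
    for q in [(191,103),(533,130),(180,315),(583,365)]: print("fin",ray("top",(285+q[0]/5,190+q[1]/5),.09,M).round(4))
E
python3 rodfit.py; python3 car.py
```

```text
n 954 rod_stop [0.6257 0.2851] fit [0.6271 0.2845] -81.47 rms 0.002762224596378855
tip seen [ 0.5589 -0.0485] model [ 0.5575 -0.0469]
small [0.4157 0.1527 0.055 ]
medium [0.4226 0.2836 0.055 ]
large [0.4202 0.2184 0.055 ]
colb [0.5435 0.0926 0.042 ]
col2 [0.356  0.0453 0.042 ]
(0.5643, -0.1971, -5.2, 60, 51)
(0.5541, -0.344, -0.7, 60, 51)
(0.4759, -0.1884, -11.0, 60, 51)
(0.4545, -0.3549, -16.8, 60, 51)
fin [ 0.5697 -0.1967  0.09  ]
fin [ 0.5559 -0.3431  0.09  ]
fin [ 0.478  -0.1886  0.09  ]
fin [ 0.4548 -0.356   0.09  ]
```

```bash
cat > plan.py <<'E'
from h import *
p0=np.load("rod.npy")
def rod(d,back=0):
    "world xy and yaw(deg) of a carrier centre at arc d mm from stop (yaw: axis pointing to the stop, tool x)"
    a=np.clip((d-215)/85,0,np.radians(70)); r=max(0,d-215-85*np.radians(70))
    x=min(d,215)+85*np.sin(a)+r*np.cos(np.radians(70)); y=-85*(1-np.cos(a))-r*np.sin(np.radians(70))
    if 0<a<np.radians(70): x-=1.8*np.sin(a); y-=1.8*np.cos(a)
    c,s=np.cos(p0[2]),np.sin(p0[2])
    return p0[0]+(c*x-s*y)/1000, p0[1]+(s*x+c*y)/1000, np.degrees(p0[2]-a)+180
def state():
    s=bot.read_state(); R=s["tcp_rot"]; return s["position"],np.degrees(np.arctan2(R[1,0],R[0,0]))
def rel(P0,y0,P,y):
    t=np.radians(y0); d=(np.array(P)-P0)*1000
    return [round(float(v)) for v in (d[0]*np.cos(t)+d[1]*np.sin(t), d[0]*np.sin(t)-d[1]*np.cos(t), -d[2])], round(-np.radians(y-y0),3)
def show(targets,start=None):
    "targets (x,y,z,yaw): rows in groups of five, each group from the last row of the one before"
    P,y=start or state()
    for i,t in enumerate(targets):
        print(*rel(P,y,t[:3],t[3]), "|" if i%5==4 else "")
        if i%5==4: P,y=np.array(t[:3]),t[3]
E
python3 - <<'E'
from plan import *
print(state())
show([(.5643,-.1971,.18,-5.2)]); show([(.5643,-.1971,.064,-5.2)],(np.array([.5643,-.1971,.18]),-5.2))
print([np.round(rod(d),4) for d in (25,215,319,379,430)])
E
```

```text
(array([ 0.23225336, -0.57999485,  0.23022763]), np.float64(21.81617155394544))
[451, -232, 50] 0.472 
[0, 0, 116] -0.0 
[array([ 0.6308,  0.2598, 98.5344]), array([6.59000e-01, 7.19000e-02, 9.85344e+01]), array([ 6.15400e-01, -1.55000e-02,  2.85344e+01]), array([ 0.5627, -0.0441, 28.5344]), array([ 0.5179, -0.0685, 28.5344])]
```

```bash
python3 -m handwheel '[{"delta_rot":[0,0,0],"xyz":[0,0,-55],"hand":-1},{"delta_rot":[0,0,0.1],"xyz":[40,-20,-80],"hand":-1},{"delta_rot":[0,0,0.2],"xyz":[90,-46,-80],"hand":-1},{"delta_rot":[0,0,0.3],"xyz":[140,-72,-80],"hand":-1},{"delta_rot":[0,0,0.3],"xyz":[190,-98,-80],"hand":-1}]'
python3 - <<'E'
from plan import *
show([(.5643,-.1971,.18,-5.2)])
E
```

```text
time_s: 0.92
position: [0.3732, -0.4172, 0.3107]
tcp_rot: [[0.997, 0.08, 0.0], [0.08, -0.997, -0.0], [0.0, 0.0, -1.0]]
force: [-0.4, 0.2, 0.2]
opening: 1.002
grasp_force: 0.0
[208, -204, 131] 0.17
```

```bash
python3 -m handwheel '[{"delta_rot":[0,0,0.05],"xyz":[40,-40,10],"hand":-1},{"delta_rot":[0,0,0.1],"xyz":[80,-80,30],"hand":-1},{"delta_rot":[0,0,0.15],"xyz":[120,-120,60],"hand":-1},{"delta_rot":[0,0,0.17],"xyz":[160,-155,90],"hand":-1},{"delta_rot":[0,0,0.17],"xyz":[195,-195,110],"hand":-1}]' >/dev/null
python3 -m handwheel '[{"delta_rot":[0,0,0],"xyz":[10,-8,20],"hand":-1},{"delta_rot":[0,0,0],"xyz":[10,-8,20],"hand":-1},{"delta_rot":[0,0,0],"xyz":[10,-8,20],"hand":-1},{"delta_rot":[0,0,0],"xyz":[10,-8,20],"hand":-1},{"delta_rot":[0,0,0],"xyz":[10,-8,20],"hand":-1}]'
python3 - <<'E'
from plan import *
show([(.5643,-.1971,.064,-5.2)])
im=vision.capture("wrist"); cv2.imwrite("pics/w1.png",im[:,:,::-1])
E
```

```text
time_s: 2.17
position: [0.5614, -0.2027, 0.1815]
tcp_rot: [[0.996, -0.091, 0.001], [-0.091, -0.996, -0.001], [0.001, 0.001, -1.0]]
force: [0.3, -0.3, 1.1]
opening: 0.997
grasp_force: 0.0
[2, -6, 117] -0.0
```

View pics/w1.png

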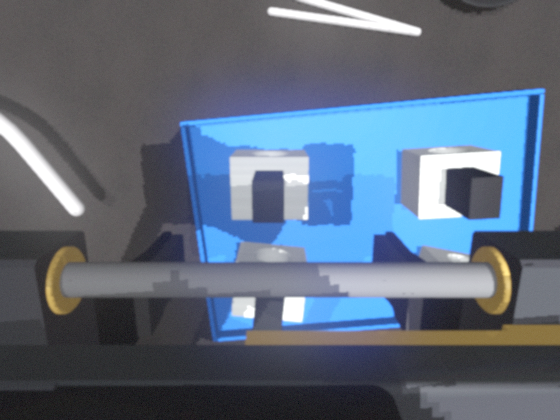

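The wrist view shows carrier A at (270,185) between the open jaws, B at (450,180) and C at (270,285). The rod end is at (80,210). I'll check A's estimate by projecting it into this view.

```bash
python3 - <<'E'
from plan import *
from scipy.spatial.transform import Rotation
M=vision.camera_model("wrist")
for c in [(.5643,-.1971,-5.2),(.5541,-.344,-.7)]:
    t=np.radians(c[2]); 
    for z,a,b in((.05,25,30),(.09,15,11)):
        print(z,[proj("wrist",(c[0]+(i*a*np.cos(t)-j*b*np.sin(t))/1000,c[1]+(i*a*np.sin(t)+j*b*np.cos(t))/1000,z),M).round().tolist() for i,j in((1,1),(1,-1),(-1,-1),(-1,1))])
print(proj("wrist",(*rod(385)[:2],.05),M))
E
```

```text
0.05 [[232.0, 158.0], [311.0, 158.0], [309.0, 220.0], [234.0, 220.0]]
0.09 [[254.0, 182.0], [287.0, 182.0], [287.0, 224.0], [255.0, 224.0]]
0.05 [[422.0, 157.0], [501.0, 151.0], [497.0, 214.0], [421.0, 219.0]]
0.09 [[473.0, 178.0], [506.0, 176.0], [503.0, 219.0], [471.0, 221.0]]
[ 84.52502694 214.93093864]
```

```bash
python3 -m handwheel '[{"delta_rot":[0,0,0],"xyz":[4,-6,40],"hand":-1},{"delta_rot":[0,0,0],"xyz":[4,-6,80],"hand":-1},{"delta_rot":[0,0,0],"xyz":[4,-6,105],"hand":-1},{"delta_rot":[0,0,0],"xyz":[4,-6,117],"hand":-1},{"delta_rot":[0,0,0],"xyz":[4,-6,117],"hand":-1}]' 
python3 -m handwheel '[{"delta_rot":[0,0,0],"xyz":[0,0,0],"hand":1},{"delta_rot":[0,0,0],"xyz":[0,0,0],"hand":1},{"delta_rot":[0,0,0],"xyz":[0,0,0],"hand":1},{"delta_rot":[0,0,0],"xyz":[0,0,0],"hand":1},{"delta_rot":[0,0,0],"xyz":[0,0,0],"hand":1}]'
python3 -m handwheel '[{"delta_rot":[0,0,0],"xyz":[0,0,-10],"hand":1},{"delta_rot":[0,0,0],"xyz":[0,0,-30],"hand":1},{"delta_rot":[0,0,0],"xyz":[0,0,-60],"hand":1},{"delta_rot":[0,0,0],"xyz":[0,0,-75],"hand":1},{"delta_rot":[0,0,0],"xyz":[0,0,-75],"hand":1}]'
python3 - <<'E'
from plan import *
x,y,a=rod(425)
print(rod(425)); show([(x,y,.14,a)]); show([(x,y,.084,a)],(np.array([x,y,.14]),a))
ds=[410,395,380,365,350, 335,319,308,297,286, 275,264,253,242,231, 220,205,190,170,150, 125,100,75,55,45]
print("slide"); show([(*rod(d)[:2],.084,rod(d)[2]) for d in ds],(np.array([x,y,.084]),a))
E
```

```text
time_s: 2.85
position: [0.5659, -0.1959, 0.0632]
tcp_rot: [[0.996, -0.089, -0.001], [-0.089, -0.996, 0.0], [-0.001, -0.0, -1.0]]
force: [0.5, -1.0, 0.7]
opening: 0.997
grasp_force: 0.0
time_s: 3.48
position: [0.5661, -0.1958, 0.0637]
tcp_rot: [[0.996, -0.089, 0.0], [-0.089, -0.996, -0.0], [0.0, 0.0, -1.0]]
force: [-0.4, -0.7, 0.2]
opening: 0.517
grasp_force: 0.0
time_s: 4.1
position: [0.5669, -0.1962, 0.14]
tcp_rot: [[0.996, -0.089, 0.003], [-0.089, -0.996, -0.002], [0.003, 0.001, -1.0]]
force: [0.2, 0.0, -1.1]
opening: 0.013
grasp_force: 0.0
(np.float64(0.522266385952201), np.float64(-0.06610987648900973), np.float64(28.534438933158782))
[-56, -126, 0] -0.587 
[0, 0, 56] -0.0 
slide
[15, 0, 0] -0.0 
[30, 0, 0] -0.0 
[45, 0, 0] -0.0 
[60, 0, 0] -0.0 
[75, 0, 0] -0.0 |
[15, 0, 0] -0.0 
[31, 0, 0] -0.0 
[42, -2, 0] -0.128 
[52, -5, 0] -0.257 
[63, -8, 0] -0.386 |
[11, -1, 0] -0.129 
[21, -3, 0] -0.259 
[31, -6, 0] -0.388 
[41, -11, 0] -0.518 
[50, -17, 0] -0.647 |
[11, -1, 0] -0.129 
[26, -2, 0] -0.188 
[40, -4, 0] -0.188 
[60, -8, 0] -0.188 
[80, -12, 0] -0.188 |
[25, 0, 0] -0.0 
[50, 0, 0] -0.0 
[75, 0, 0] -0.0 
[95, 0, 0] -0.0 
[105, 0, 0] -0.0 |
```

The fingers needed longer to close, so the lift came up empty. I'll re-open over A and re-measure.

```bash
python3 car.py | head -4; python3 -m handwheel '[{"delta_rot":[0,0,0],"xyz":[0,0,0],"hand":-1},{"delta_rot":[0,0,0],"xyz":[0,0,0],"hand":-1},{"delta_rot":[0,0,0],"xyz":[0,0,0],"hand":-1},{"delta_rot":[0,0,0],"xyz":[0,0,0],"hand":-1},{"delta_rot":[0,0,0],"xyz":[0,0,0],"hand":-1}]'  
python3 - <<'E'
from plan import *
crop("scene",160,120,200,120,4,"pics/s2.png")
E
```

```text
(0.5529, -0.344, -0.7, 61, 48)
(0.4546, -0.3548, -16.8, 61, 51)
fin [ 0.5697 -0.1967  0.09  ]
fin [ 0.5559 -0.3431  0.09  ]
time_s: 4.78
position: [0.5661, -0.1958, 0.1384]
tcp_rot: [[0.996, -0.089, -0.0], [-0.089, -0.996, 0.0], [-0.0, -0.0, -1.0]]
force: [0.5, 0.6, -0.3]
opening: 0.493
grasp_force: 0.0
```

View pics/s2.png

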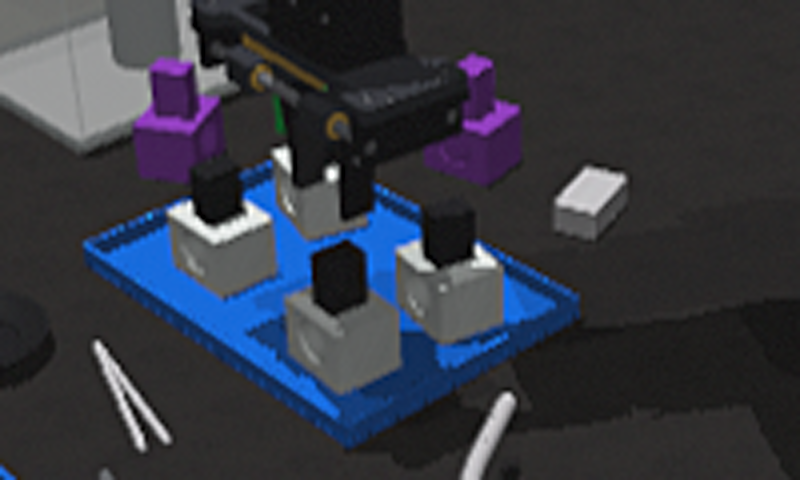

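Carrier A at (340,330) is upright and looks unmoved under the gripper. I'll retry with two full closing calls.

```bash
python3 -m handwheel '[{"delta_rot":[0,0,0],"xyz":[0,0,0],"hand":-1},{"delta_rot":[0,0,0],"xyz":[0,0,0],"hand":-1},{"delta_rot":[0,0,0],"xyz":[0,0,25],"hand":-1},{"delta_rot":[0,0,0],"xyz":[0,0,50],"hand":-1},{"delta_rot":[0,0,0],"xyz":[0,0,75],"hand":-1}]' >/dev/null
python3 -m handwheel '[{"delta_rot":[0,0,0],"xyz":[0,0,0],"hand":1},{"delta_rot":[0,0,0],"xyz":[0,0,0],"hand":1},{"delta_rot":[0,0,0],"xyz":[0,0,0],"hand":1},{"delta_rot":[0,0,0],"xyz":[0,0,0],"hand":1},{"delta_rot":[0,0,0],"xyz":[0,0,0],"hand":1}]' >/dev/null
python3 -m handwheel '[{"delta_rot":[0,0,0],"xyz":[0,0,0],"hand":1},{"delta_rot":[0,0,0],"xyz":[0,0,0],"hand":1},{"delta_rot":[0,0,0],"xyz":[0,0,0],"hand":1},{"delta_rot":[0,0,0],"xyz":[0,0,0],"hand":1},{"delta_rot":[0,0,0],"xyz":[0,0,0],"hand":1}]'
python3 -m handwheel '[{"delta_rot":[0,0,0],"xyz":[0,0,-10],"hand":1},{"delta_rot":[0,0,0],"xyz":[0,0,-30],"hand":1},{"delta_rot":[0,0,0],"xyz":[0,0,-60],"hand":1},{"delta_rot":[0,0,0],"xyz":[0,0,-75],"hand":1},{"delta_rot":[0,0,0],"xyz":[0,0,-75],"hand":1}]'
python3 - <<'E'
from plan import *
x,y,a=rod(425);  show([(x,y,.14,a)])
E
```

```text
time_s: 6.7
position: [0.5661, -0.1959, 0.0635]
tcp_rot: [[0.996, -0.089, -0.0], [-0.089, -0.996, -0.0], [-0.0, 0.0, -1.0]]
force: [0.4, 0.2, 1.0]
opening: 0.248
grasp_force: 30.0
time_s: 7.32
position: [0.5667, -0.196, 0.1397]
tcp_rot: [[0.996, -0.089, 0.002], [-0.089, -0.996, -0.001], [0.002, 0.001, -1.0]]
force: [-0.3, -0.4, -2.0]
opening: 0.25
grasp_force: 30.0
[-56, -125, 0] -0.587
```

```bash
python3 -m handwheel '[{"delta_rot":[0,0,-0.1],"xyz":[-12,-26,0],"hand":1},{"delta_rot":[0,0,-0.25],"xyz":[-24,-52,0],"hand":1},{"delta_rot":[0,0,-0.4],"xyz":[-38,-84,0],"hand":1},{"delta_rot":[0,0,-0.52],"xyz":[-49,-110,0],"hand":1},{"delta_rot":[0,0,-0.587],"xyz":[-56,-125,0],"hand":1}]' >/dev/null
python3 -m handwheel '[{"delta_rot":[0,0,0],"xyz":[0,0,0],"hand":1},{"delta_rot":[0,0,0],"xyz":[0,0,15],"hand":1},{"delta_rot":[0,0,0],"xyz":[0,0,35],"hand":1},{"delta_rot":[0,0,0],"xyz":[0,0,50],"hand":1},{"delta_rot":[0,0,0],"xyz":[0,0,56],"hand":1}]'
python3 - <<'E'
from plan import *
x,y,a=rod(425);  show([(x,y,.084,a)])
crop("scene",200,160,160,120,5,"pics/s3.png")
E
```

```text
time_s: 8.57
position: [0.5209, -0.0667, 0.0809]
tcp_rot: [[0.879, 0.476, -0.002], [0.476, -0.879, 0.001], [-0.002, -0.002, -1.0]]
force: [0.5, 0.5, -2.4]
opening: 0.251
grasp_force: 30.0
[1, 0, -3] -0.001
```

View pics/s3.png

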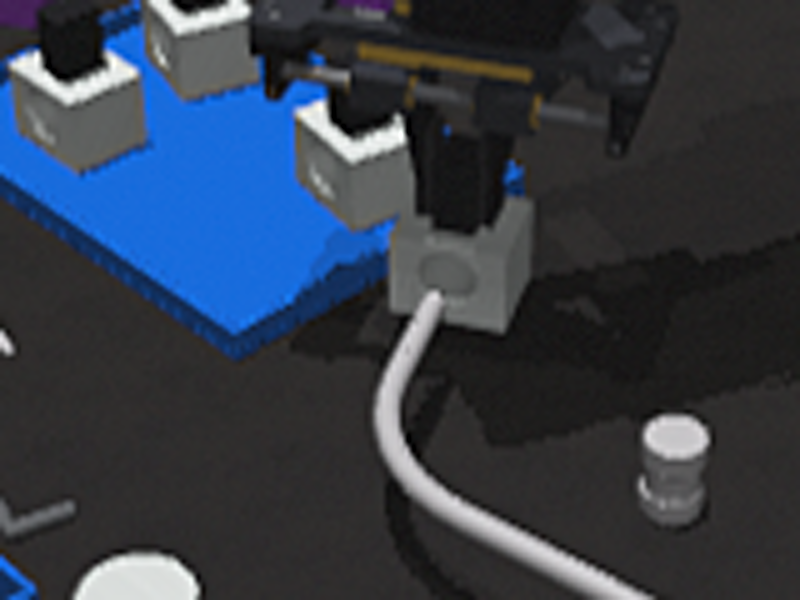

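Held carrier with its hole at crop (447,270), rod tip at (437,300) just ahead. I'll thread it, watching the force.

```bash
python3 -m handwheel '[{"delta_rot":[0,0,0],"xyz":[1,0,-3],"hand":1},{"delta_rot":[0,0,0],"xyz":[10,0,-3],"hand":1},{"delta_rot":[0,0,0],"xyz":[20,0,-3],"hand":1},{"delta_rot":[0,0,0],"xyz":[30,0,-3],"hand":1},{"delta_rot":[0,0,0],"xyz":[40,0,-3],"hand":1}]'
python3 - <<'E'
from plan import *
print(bot.read_state()["moment"])
M=vision.camera_model("scene"); print("tip pred in s3 crop",(proj("scene",(*rod(385)[:2],.05),M)-[200,160])*5)
x,y,a=rod(385);  show([(x,y,.084,a)])
crop("scene",200,160,160,120,5,"pics/s4.png")
E
```

```text
time_s: 9.25
position: [0.5575, -0.0467, 0.0857]
tcp_rot: [[0.878, 0.478, 0.001], [0.478, -0.878, -0.0], [0.0, 0.0, -1.0]]
force: [-0.4, -0.0, -3.0]
opening: 0.249
grasp_force: 30.0
[-0.0130731   0.03393637 -0.01629883]
tip pred in s3 crop [434.6503219  292.89647921]
[0, 0, 2] 0.0
```

View pics/s4.png

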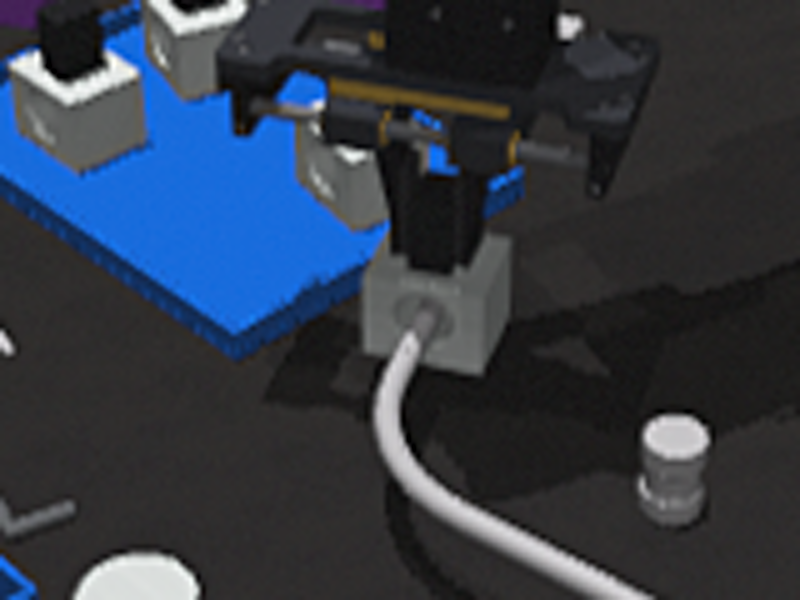

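The rod is well centred inside the hole at (425,320). I'll slide it round the bend.

```bash
python3 -m handwheel '[{"delta_rot":[0,0,0],"xyz":[7,0,2],"hand":1},{"delta_rot":[0,0,0],"xyz":[14,0,2],"hand":1},{"delta_rot":[0,0,0],"xyz":[21,0,2],"hand":1},{"delta_rot":[0,0,0],"xyz":[28,0,2],"hand":1},{"delta_rot":[0,0,0],"xyz":[35,0,2],"hand":1}]' >/dev/null
python3 -m handwheel '[{"delta_rot":[0,0,0],"xyz":[15,0,0],"hand":1},{"delta_rot":[0,0,0],"xyz":[31,0,0],"hand":1},{"delta_rot":[0,0,-0.128],"xyz":[42,-2,0],"hand":1},{"delta_rot":[0,0,-0.257],"xyz":[52,-5,0],"hand":1},{"delta_rot":[0,0,-0.386],"xyz":[63,-8,0],"hand":1}]'
python3 - <<'E'
from plan import *
show([(*rod(d)[:2],.084,rod(d)[2]) for d in (286,275, 264,253,242,231)])
E
```

```text
time_s: 10.55
position: [0.6399, 0.0074, 0.0835]
tcp_rot: [[0.631, 0.776, 0.0], [0.776, -0.631, 0.0], [0.0, 0.0, -1.0]]
force: [0.2, 0.9, -2.1]
opening: 0.251
grasp_force: 30.0
[-1, 0, -1] 0.004 
[10, -1, -1] -0.125 
[20, -3, -1] -0.255 
[30, -6, -1] -0.384 
[40, -11, -1] -0.514 |
[11, -1, 0] -0.129
```

```bash
python3 -m handwheel '[{"delta_rot":[0,0,-0.129],"xyz":[11,-1,0],"hand":1},{"delta_rot":[0,0,-0.259],"xyz":[21,-3,0],"hand":1},{"delta_rot":[0,0,-0.388],"xyz":[31,-6,0],"hand":1},{"delta_rot":[0,0,-0.518],"xyz":[41,-11,0],"hand":1},{"delta_rot":[0,0,-0.647],"xyz":[50,-17,0],"hand":1}]'
python3 -m handwheel '[{"delta_rot":[0,0,-0.129],"xyz":[11,-1,0],"hand":1},{"delta_rot":[0,0,-0.188],"xyz":[26,-2,0],"hand":1},{"delta_rot":[0,0,-0.188],"xyz":[40,-4,0],"hand":1},{"delta_rot":[0,0,-0.188],"xyz":[60,-8,0],"hand":1},{"delta_rot":[0,0,-0.188],"xyz":[80,-12,0],"hand":1}]'
python3 - <<'E'
from plan import *
show([(*rod(d)[:2],.084,rod(d)[2]) for d in (150,125,100,75,45,35)])
E
```

```text
time_s: 11.18
position: [0.6584, 0.0571, 0.0834]
tcp_rot: [[0.035, 0.999, 0.001], [0.999, -0.035, 0.0], [0.0, 0.001, -1.0]]
force: [0.0, 0.0, -2.3]
opening: 0.25
grasp_force: 30.0
time_s: 11.8
position: [0.6483, 0.138, 0.0835]
tcp_rot: [[-0.147, 0.989, -0.0], [0.989, 0.147, 0.0], [0.0, -0.0, -1.0]]
force: [0.3, -1.3, -3.0]
opening: 0.251
grasp_force: 30.0
[-2, 1, 0] -0.001 
[23, 1, 0] -0.001 
[48, 1, 0] -0.001 
[73, 1, 0] -0.001 
[103, 1, 0] -0.001 |
[10, 0, 0] -0.0
```

```bash
python3 -m handwheel '[{"delta_rot":[0,0,0],"xyz":[25,1,0],"hand":1},{"delta_rot":[0,0,0],"xyz":[50,1,0],"hand":1},{"delta_rot":[0,0,0],"xyz":[75,1,0],"hand":1},{"delta_rot":[0,0,0],"xyz":[95,1,0],"hand":1},{"delta_rot":[0,0,0],"xyz":[110,1,0],"hand":1}]'
python3 -m handwheel '[{"delta_rot":[0,0,0],"xyz":[1,0,3],"hand":1},{"delta_rot":[0,0,0],"xyz":[3,0,5],"hand":1},{"delta_rot":[0,0,0],"xyz":[5,0,7],"hand":1},{"delta_rot":[0,0,0],"xyz":[7,0,8],"hand":1},{"delta_rot":[0,0,0],"xyz":[9,0,8],"hand":1}]'
python3 - <<'E'
from plan import *
show([(*rod(d)[:2],.075,rod(d)[2]) for d in (25,75)])
crop("scene",330,240,160,120,5,"pics/s5.png")
E
```

```text
time_s: 12.42
position: [0.633, 0.247, 0.0835]
tcp_rot: [[-0.148, 0.989, -0.0], [0.989, 0.148, -0.0], [-0.0, -0.0, -1.0]]
force: [-0.1, -0.1, -2.9]
opening: 0.249
grasp_force: 30.0
time_s: 13.05
position: [0.6322, 0.254, 0.0754]
tcp_rot: [[-0.147, 0.989, -0.0], [0.989, 0.147, -0.0], [-0.0, -0.0, -1.0]]
force: [0.3, -0.4, -3.5]
opening: 0.25
grasp_force: 30.0
[6, -1, 0] -0.002 
[-44, 0, 0] -0.002
```

View pics/s5.png

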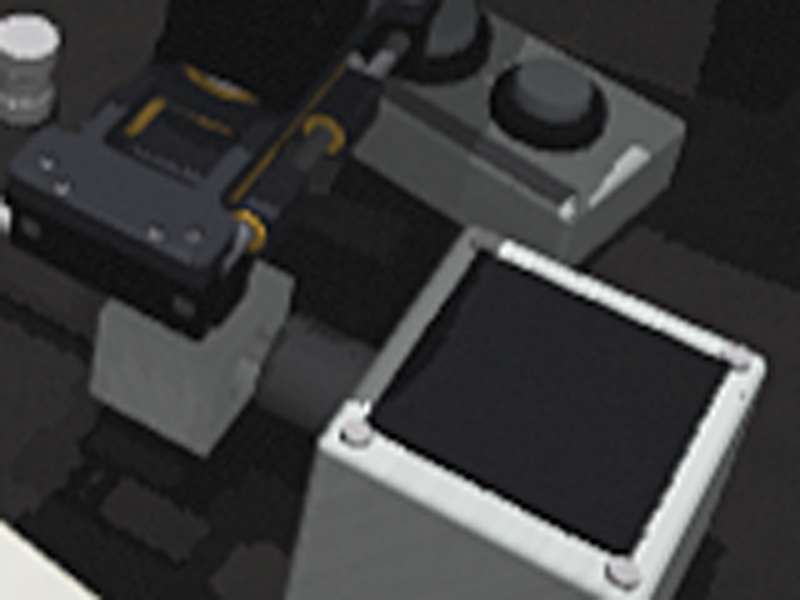

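The carrier hangs about 6 mm short of the sleeve (crop (270,360)), so I'll nudge it up gently.

```bash
python3 -m handwheel '[{"delta_rot":[0,0,0],"xyz":[1,0,0],"hand":1},{"delta_rot":[0,0,0],"xyz":[2,0,0],"hand":1},{"delta_rot":[0,0,0],"xyz":[3,0,0],"hand":1},{"delta_rot":[0,0,0],"xyz":[4,0,0],"hand":1},{"delta_rot":[0,0,0],"xyz":[5,0,0],"hand":1}]'
python3 -m handwheel '[{"delta_rot":[0,0,0],"xyz":[0,0,0],"hand":-0.2},{"delta_rot":[0,0,0],"xyz":[0,0,0],"hand":-0.2},{"delta_rot":[0,0,0],"xyz":[0,0,0],"hand":-0.2},{"delta_rot":[0,0,0],"xyz":[0,0,0],"hand":-0.2},{"delta_rot":[0,0,0],"xyz":[0,0,0],"hand":-0.2}]'
python3 -m handwheel '[{"delta_rot":[0,0,0],"xyz":[0,0,-20],"hand":-0.2},{"delta_rot":[0,0,0],"xyz":[0,0,-50],"hand":-0.2},{"delta_rot":[0,0,0],"xyz":[0,0,-90],"hand":-0.2},{"delta_rot":[0,0,0],"xyz":[0,0,-110],"hand":-0.2},{"delta_rot":[0,0,0],"xyz":[0,0,-110],"hand":-0.2}]'
python3 - <<'E'
from plan import *
from car import carriers
print(carriers((60,165,435,300)))
show([(.48,-.13,.185,15)])
crop("scene",240,220,200,120,4,"pics/s6.png")
E
```

```text
time_s: 13.72
position: [0.6313, 0.2593, 0.0755]
tcp_rot: [[-0.148, 0.989, 0.0], [0.989, 0.148, 0.0], [0.0, 0.0, -1.0]]
force: [-0.0, -0.3, -3.5]
opening: 0.253
grasp_force: 30.0
time_s: 14.35
position: [0.6314, 0.2592, 0.0756]
tcp_rot: [[-0.147, 0.989, 0.0], [0.989, 0.147, 0.0], [0.0, 0.0, -1.0]]
force: [-0.2, 0.7, -0.7]
opening: 0.591
grasp_force: 0.0
time_s: 14.98
position: [0.6331, 0.2597, 0.1893]
tcp_rot: [[-0.148, 0.989, 0.007], [0.989, 0.148, 0.002], [0.001, 0.007, -1.0]]
force: [-0.0, 0.4, -0.2]
opening: 0.603
grasp_force: 0.0
[(0.6339, 0.0833, -15.1, 290, 77), (0.5529, -0.3442, -3.4, 61, 51), (0.4758, -0.1882, -11.2, 61, 52), (0.4544, -0.3548, -17.1, 61, 51), (0.4219, 0.1374, 87.3, 56, 68)]
[-363, -208, 2] 1.457
```

View pics/s6.png

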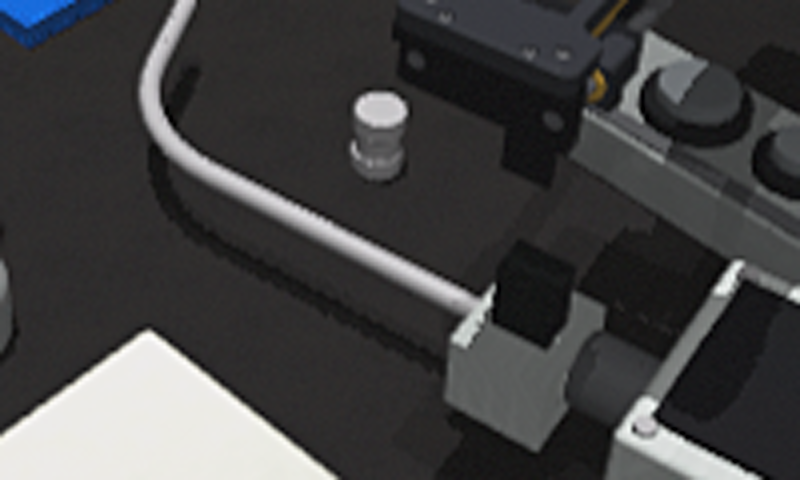

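A hangs upright against the stop, released. Next is C.

```bash
python3 - <<'E'
from plan import *
P,y=state(); T=np.array([.4765,-.188,.185]); 
show([(*(P+(T-P)*k/15),y+(-11.2-y)*k/15) for k in range(1,16)])
E
```

```text
[-28, -15, 0] 0.128 
[-56, -29, 0] 0.255 
[-84, -44, 0] 0.383 
[-112, -58, 0] 0.51 
[-140, -73, 0] 0.638 |
[-31, 5, 0] 0.128 
[-62, 10, 0] 0.255 
[-93, 15, 0] 0.383 
[-125, 20, 0] 0.51 
[-156, 25, 0] 0.638 |
[-22, 23, 0] 0.128 
[-44, 45, 0] 0.255 
[-66, 68, 0] 0.383 
[-88, 90, 0] 0.51 
[-110, 113, 0] 0.638 |
```

```bash
python3 -m handwheel '[{"delta_rot":[0,0,0.128],"xyz":[-28,-15,0],"hand":-0.2},{"delta_rot":[0,0,0.255],"xyz":[-56,-29,0],"hand":-0.2},{"delta_rot":[0,0,0.383],"xyz":[-84,-44,0],"hand":-0.2},{"delta_rot":[0,0,0.51],"xyz":[-112,-58,0],"hand":-0.2},{"delta_rot":[0,0,0.638],"xyz":[-140,-73,0],"hand":-0.2}]' >/dev/null
python3 -m handwheel '[{"delta_rot":[0,0,0.128],"xyz":[-31,5,0],"hand":-0.2},{"delta_rot":[0,0,0.255],"xyz":[-62,10,0],"hand":-0.2},{"delta_rot":[0,0,0.383],"xyz":[-93,15,0],"hand":-0.2},{"delta_rot":[0,0,0.51],"xyz":[-125,20,0],"hand":-0.2},{"delta_rot":[0,0,0.638],"xyz":[-156,25,0],"hand":-0.2}]' >/dev/null
python3 - <<'E'
from car import *
print(carriers())
E
python3 -m handwheel '[{"delta_rot":[0,0,0.128],"xyz":[-22,23,0],"hand":-0.2},{"delta_rot":[0,0,0.255],"xyz":[-44,45,0],"hand":-0.2},{"delta_rot":[0,0,0.383],"xyz":[-66,68,0],"hand":-0.2},{"delta_rot":[0,0,0.51],"xyz":[-88,90,0],"hand":-0.2},{"delta_rot":[0,0,0.638],"xyz":[-110,113,0],"hand":-0.2}]'
python3 - <<'E'
from plan import *
show([(.4765,-.1882,.064,-11.2)])
E
```

```text
[(0.5541, -0.344, -0.7, 60, 51), (0.4759, -0.1884, -11.0, 60, 51), (0.4545, -0.3549, -16.8, 60, 51)]
time_s: 17.0
position: [0.4765, -0.1888, 0.1845]
tcp_rot: [[0.98, -0.197, -0.002], [-0.197, -0.98, 0.002], [-0.002, -0.001, -1.0]]
force: [0.9, -0.2, 0.1]
opening: 0.597
grasp_force: 0.0
[0, -1, 120] -0.003
```

```bash
python3 -m handwheel '[{"delta_rot":[0,0,0],"xyz":[0,-1,40],"hand":-0.2},{"delta_rot":[0,0,0],"xyz":[0,-1,80],"hand":-0.2},{"delta_rot":[0,0,0],"xyz":[0,-1,105],"hand":-0.2},{"delta_rot":[0,0,0],"xyz":[0,-1,120],"hand":-0.2},{"delta_rot":[0,0,0],"xyz":[0,-1,120],"hand":-0.2}]' >/dev/null
python3 -m handwheel '[{"delta_rot":[0,0,0],"xyz":[0,0,0],"hand":1},{"delta_rot":[0,0,0],"xyz":[0,0,0],"hand":1},{"delta_rot":[0,0,0],"xyz":[0,0,0],"hand":1},{"delta_rot":[0,0,0],"xyz":[0,0,0],"hand":1},{"delta_rot":[0,0,0],"xyz":[0,0,0],"hand":1}]' >/dev/null
python3 -m handwheel '[{"delta_rot":[0,0,0],"xyz":[0,0,0],"hand":1},{"delta_rot":[0,0,0],"xyz":[0,0,-15],"hand":1},{"delta_rot":[0,0,0],"xyz":[0,0,-40],"hand":1},{"delta_rot":[0,0,0],"xyz":[0,0,-65],"hand":1},{"delta_rot":[0,0,0],"xyz":[0,0,-75],"hand":1}]'
python3 - <<'E'
from plan import *
P,y=state(); x,yy,a=rod(425); T=np.array([x,yy,.14]); 
show([(*(P+(T-P)*k/5),y+(a-y)*k/5) for k in range(1,6)])
E
```

```text
time_s: 18.88
position: [0.478, -0.1878, 0.1419]
tcp_rot: [[0.981, -0.194, 0.001], [-0.194, -0.981, -0.001], [0.002, 0.001, -1.0]]
force: [-0.0, -0.6, -5.1]
opening: 0.25
grasp_force: 30.0
[4, -26, 0] -0.139 
[8, -51, 1] -0.277 
[12, -77, 1] -0.416 
[16, -102, 1] -0.554 
[20, -128, 2] -0.693 |
```

```bash
python3 -m handwheel '[{"delta_rot":[0,0,-0.139],"xyz":[4,-26,0],"hand":1},{"delta_rot":[0,0,-0.277],"xyz":[8,-51,1],"hand":1},{"delta_rot":[0,0,-0.416],"xyz":[12,-77,1],"hand":1},{"delta_rot":[0,0,-0.554],"xyz":[16,-102,1],"hand":1},{"delta_rot":[0,0,-0.693],"xyz":[20,-128,2],"hand":1}]' >/dev/null
python3 -m handwheel '[{"delta_rot":[0,0,0],"xyz":[0,0,0],"hand":1},{"delta_rot":[0,0,0],"xyz":[0,0,20],"hand":1},{"delta_rot":[0,0,0],"xyz":[0,0,40],"hand":1},{"delta_rot":[0,0,0],"xyz":[0,0,55],"hand":1},{"delta_rot":[0,0,0],"xyz":[0,0,55],"hand":1}]'
python3 - <<'E'
from plan import *
x,y,a=rod(385);  show([(x,y,.085,a)])
E
```

```text
time_s: 20.12
position: [0.5209, -0.0661, 0.0823]
tcp_rot: [[0.879, 0.477, -0.003], [0.477, -0.879, 0.001], [-0.002, -0.002, -1.0]]
force: [-0.1, -0.9, -4.1]
opening: 0.251
grasp_force: 30.0
[41, 1, -3] -0.001
```

```bash
python3 -m handwheel '[{"delta_rot":[0,0,0],"xyz":[1,1,-2],"hand":1},{"delta_rot":[0,0,0],"xyz":[11,1,-2],"hand":1},{"delta_rot":[0,0,0],"xyz":[21,1,-2],"hand":1},{"delta_rot":[0,0,0],"xyz":[31,1,-2],"hand":1},{"delta_rot":[0,0,0],"xyz":[41,1,-2],"hand":1}]'
python3 -m handwheel '[{"delta_rot":[0,0,0],"xyz":[7,0,1],"hand":1},{"delta_rot":[0,0,0],"xyz":[14,0,1],"hand":1},{"delta_rot":[0,0,0],"xyz":[21,0,1],"hand":1},{"delta_rot":[0,0,0],"xyz":[28,0,1],"hand":1},{"delta_rot":[0,0,0],"xyz":[35,0,1],"hand":1}]'
python3 - <<'E'
from plan import *
x,y,a=rod(350);  show([(x,y,.084,a)])
E
```

```text
time_s: 20.75
position: [0.5594, -0.0467, 0.0856]
tcp_rot: [[0.878, 0.478, 0.0], [0.478, -0.878, -0.0], [0.0, 0.0, -1.0]]
force: [0.0, -0.1, -4.3]
opening: 0.25
grasp_force: 30.0
time_s: 21.38
position: [0.5897, -0.0304, 0.0845]
tcp_rot: [[0.879, 0.477, -0.0], [0.477, -0.879, 0.0], [-0.0, -0.0, -1.0]]
force: [0.3, -0.3, -4.6]
opening: 0.247
grasp_force: 30.0
[-1, -1, 1] -0.0
```

Forces are free of contact, so I'll continue round the bend and then stop at d≈90 before the first carrier.

```bash
python3 -m handwheel '[{"delta_rot":[0,0,0],"xyz":[15,0,0],"hand":1},{"delta_rot":[0,0,0],"xyz":[30,0,0],"hand":1},{"delta_rot":[0,0,-0.128],"xyz":[41,-2,0],"hand":1},{"delta_rot":[0,0,-0.257],"xyz":[52,-5,0],"hand":1},{"delta_rot":[0,0,-0.386],"xyz":[62,-8,0],"hand":1}]' | grep -E 'force|open'
python3 -m handwheel '[{"delta_rot":[0,0,-0.129],"xyz":[11,-1,0],"hand":1},{"delta_rot":[0,0,-0.259],"xyz":[21,-3,0],"hand":1},{"delta_rot":[0,0,-0.388],"xyz":[31,-6,0],"hand":1},{"delta_rot":[0,0,-0.518],"xyz":[41,-11,0],"hand":1},{"delta_rot":[0,0,-0.647],"xyz":[50,-17,0],"hand":1}]' | grep -E 'force|open'
python3 -m handwheel '[{"delta_rot":[0,0,-0.129],"xyz":[11,-1,0],"hand":1},{"delta_rot":[0,0,-0.188],"xyz":[26,-2,0],"hand":1},{"delta_rot":[0,0,-0.188],"xyz":[40,-4,0],"hand":1},{"delta_rot":[0,0,-0.188],"xyz":[60,-8,0],"hand":1},{"delta_rot":[0,0,-0.188],"xyz":[80,-12,0],"hand":1}]'
python3 - <<'E'
from plan import *
show([(*rod(d)[:2],.084,rod(d)[2]) for d in (85,75)])
E
```

```text
force: [-0.3, -0.2, -4.0]
opening: 0.251
grasp_force: 30.0
force: [0.9, -0.2, -3.8]
opening: 0.253
grasp_force: 30.0
time_s: 23.25
position: [0.6494, 0.1375, 0.0845]
tcp_rot: [[-0.147, 0.989, -0.0], [0.989, 0.147, 0.0], [0.0, -0.0, -1.0]]
force: [0.0, 0.3, -3.6]
opening: 0.249
grasp_force: 30.0
[64, 0, 1] -0.001 
[74, 0, 1] -0.001
```

```bash
python3 -m handwheel '[{"delta_rot":[0,0,0],"xyz":[20,0,0],"hand":1},{"delta_rot":[0,0,0],"xyz":[40,0,0],"hand":1},{"delta_rot":[0,0,0],"xyz":[56,0,1],"hand":1},{"delta_rot":[0,0,0],"xyz":[60,0,5],"hand":1},{"delta_rot":[0,0,0],"xyz":[62,0,9],"hand":1}]' | grep -E 'pos|force|open'
python3 -m handwheel '[{"delta_rot":[0,0,0],"xyz":[2,0,0],"hand":1},{"delta_rot":[0,0,0],"xyz":[4,0,0],"hand":1},{"delta_rot":[0,0,0],"xyz":[6,0,0],"hand":1},{"delta_rot":[0,0,0],"xyz":[8,0,0],"hand":1},{"delta_rot":[0,0,0],"xyz":[9,0,0],"hand":1}]'
python3 - <<'E'
from plan import *
show([(*rod(d)[:2],.075,rod(d)[2]) for d in (75,)])
crop("scene",280,220,160,120,5,"pics/s7.png")
E
```

```text
position: [0.6408, 0.1971, 0.0769]
force: [-6.6, -2.5, 18.8]
opening: 0.249
grasp_force: 30.0
time_s: 24.5
position: [0.6411, 0.2042, 0.0771]
tcp_rot: [[-0.147, 0.989, 0.003], [0.989, 0.147, -0.002], [-0.003, 0.003, -1.0]]
force: [-0.8, -6.4, 5.5]
opening: 0.25
grasp_force: 30.0
[7, -2, 2] -0.001
```

View pics/s7.png

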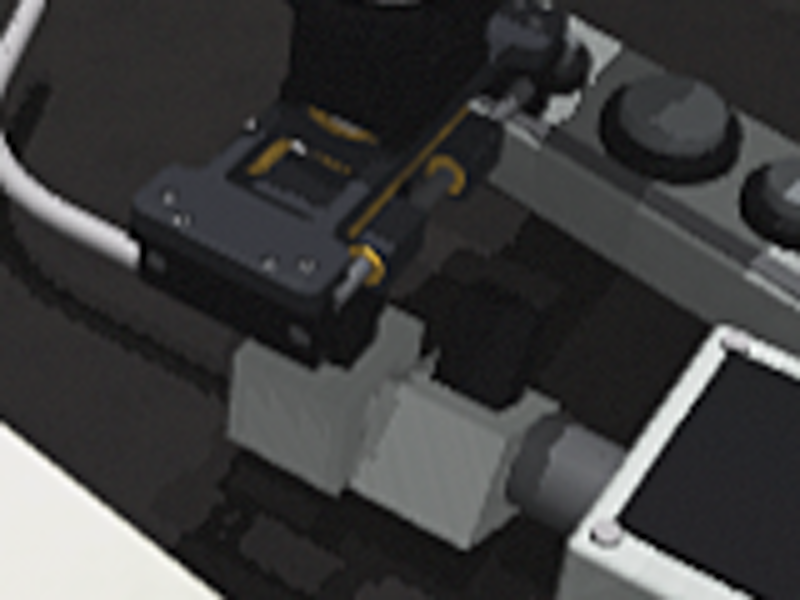

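C is nearly touching the first carrier, with its corner at (340,495) against (355,480), and it rests lightly on the rod. I'll ease it up 1 mm and push a little further.

```bash
python3 -m handwheel '[{"delta_rot":[0,0,0],"xyz":[0,0,-1],"hand":1},{"delta_rot":[0,0,0],"xyz":[1,0,-1],"hand":1},{"delta_rot":[0,0,0],"xyz":[2,0,-1],"hand":1},{"delta_rot":[0,0,0],"xyz":[3,0,-1],"hand":1},{"delta_rot":[0,0,0],"xyz":[4,0,-1],"hand":1}]'|grep -E 'pos|for'
python3 -m handwheel '[{"delta_rot":[0,0,0],"xyz":[0,0,0],"hand":-0.2},{"delta_rot":[0,0,0],"xyz":[0,0,0],"hand":-0.2},{"delta_rot":[0,0,0],"xyz":[0,0,0],"hand":-0.2},{"delta_rot":[0,0,0],"xyz":[0,0,0],"hand":-0.2},{"delta_rot":[0,0,0],"xyz":[0,0,0],"hand":-0.2}]' | grep -E 'pos|force|open'
python3 -m handwheel '[{"delta_rot":[0,0,0],"xyz":[0,0,-20],"hand":-0.2},{"delta_rot":[0,0,0],"xyz":[0,0,-50],"hand":-0.2},{"delta_rot":[0,0,0],"xyz":[0,0,-90],"hand":-0.2},{"delta_rot":[0,0,0],"xyz":[0,0,-110],"hand":-0.2},{"delta_rot":[0,0,0],"xyz":[0,0,-110],"hand":-0.2}]' | grep -E 'pos|force|open'
python3 - <<'E'
from plan import *
from car import carriers
print(carriers())
P,y=state(); T=np.array([.5548,-.344,.185]); 
show([(*(P+(T-P)*k/15),y+(-.7-y)*k/15) for k in range(1,16)])
E
```

```text
position: [0.6394, 0.21, 0.0771]
force: [1.9, -5.2, 5.0]
grasp_force: 30.0
position: [0.6386, 0.2103, 0.0764]
force: [0.1, 0.5, 0.2]
opening: 0.595
grasp_force: 0.0
position: [0.6405, 0.2104, 0.1903]
force: [0.3, -0.0, 0.1]
opening: 0.597
grasp_force: 0.0
[(0.5541, -0.3439, -0.7, 62, 51), (0.4546, -0.3546, -17.1, 61, 52)]
[-36, -11, 0] 0.115 
[-71, -22, 0] 0.231 
[-107, -33, 1] 0.346 
[-143, -44, 1] 0.462 
[-179, -55, 1] 0.577 |
[-36, 10, 0] 0.115 
[-72, 20, 0] 0.231 
[-108, 31, 1] 0.346 
[-144, 41, 1] 0.462 
[-180, 51, 1] 0.577 |
[-25, 28, 0] 0.115 
[-49, 56, 0] 0.231 
[-74, 85, 1] 0.346 
[-98, 113, 1] 0.462 
[-123, 141, 1] 0.577 |
```

```bash
python3 -m handwheel '[{"delta_rot":[0,0,0.115],"xyz":[-36,-11,0],"hand":-0.2},{"delta_rot":[0,0,0.231],"xyz":[-71,-22,0],"hand":-0.2},{"delta_rot":[0,0,0.346],"xyz":[-107,-33,1],"hand":-0.2},{"delta_rot":[0,0,0.462],"xyz":[-143,-44,1],"hand":-0.2},{"delta_rot":[0,0,0.577],"xyz":[-179,-55,1],"hand":-0.2}]' >/dev/null
python3 -m handwheel '[{"delta_rot":[0,0,0.115],"xyz":[-36,10,0],"hand":-0.2},{"delta_rot":[0,0,0.231],"xyz":[-72,20,0],"hand":-0.2},{"delta_rot":[0,0,0.346],"xyz":[-108,31,1],"hand":-0.2},{"delta_rot":[0,0,0.462],"xyz":[-144,41,1],"hand":-0.2},{"delta_rot":[0,0,0.577],"xyz":[-180,51,1],"hand":-0.2}]' >/dev/null
python3 - <<'E'
from car import *
print(carriers())
E
python3 -m handwheel '[{"delta_rot":[0,0,0.115],"xyz":[-25,28,0],"hand":-0.2},{"delta_rot":[0,0,0.231],"xyz":[-49,56,0],"hand":-0.2},{"delta_rot":[0,0,0.346],"xyz":[-74,85,1],"hand":-0.2},{"delta_rot":[0,0,0.462],"xyz":[-98,113,1],"hand":-0.2},{"delta_rot":[0,0,0.577],"xyz":[-123,141,1],"hand":-0.2}]'
python3 - <<'E'
from plan import *
show([(.5555,-.344,.064,-.7)])
E
```

```text
[(0.5541, -0.344, -0.7, 60, 51), (0.4545, -0.3549, -16.8, 60, 51)]
time_s: 28.4
position: [0.5529, -0.3453, 0.1821]
tcp_rot: [[1.0, -0.016, -0.002], [-0.016, -1.0, 0.002], [-0.002, -0.002, -1.0]]
force: [0.8, 0.6, 0.1]
opening: 0.603
grasp_force: 0.0
[3, -1, 118] -0.003
```

```bash
python3 -m handwheel '[{"delta_rot":[0,0,0],"xyz":[2,-1,40],"hand":-0.2},{"delta_rot":[0,0,0],"xyz":[2,-1,80],"hand":-0.2},{"delta_rot":[0,0,0],"xyz":[2,-1,105],"hand":-0.2},{"delta_rot":[0,0,0],"xyz":[2,-1,119],"hand":-0.2},{"delta_rot":[0,0,0],"xyz":[2,-1,119],"hand":-0.2}]' |grep -E 'pos|for'
python3 -m handwheel '[{"delta_rot":[0,0,0],"xyz":[0,0,0],"hand":1},{"delta_rot":[0,0,0],"xyz":[0,0,0],"hand":1},{"delta_rot":[0,0,0],"xyz":[0,0,0],"hand":1},{"delta_rot":[0,0,0],"xyz":[0,0,0],"hand":1},{"delta_rot":[0,0,0],"xyz":[0,0,0],"hand":1}]' >/dev/null
python3 -m handwheel '[{"delta_rot":[0,0,0],"xyz":[0,0,0],"hand":1},{"delta_rot":[0,0,0],"xyz":[0,0,-15],"hand":1},{"delta_rot":[0,0,0],"xyz":[0,0,-40],"hand":1},{"delta_rot":[0,0,0],"xyz":[0,0,-65],"hand":1},{"delta_rot":[0,0,0],"xyz":[0,0,-75],"hand":1}]'
python3 - <<'E'
from plan import *
P,y=state(); x,yy,a=rod(425); T=np.array([x,yy,.14]); 
show([(*(P+(T-P)*k/10),y+(a-y)*k/10) for k in range(1,11)])
E
```

```text
position: [0.5551, -0.3431, 0.0631]
force: [0.5, 0.3, 0.8]
grasp_force: 0.0
time_s: 30.28
position: [0.5565, -0.3447, 0.1414]
tcp_rot: [[1.0, -0.012, 0.002], [-0.012, -1.0, -0.002], [0.002, 0.002, -1.0]]
force: [-0.3, 0.4, -2.5]
opening: 0.248
grasp_force: 29.8
[-4, -28, 0] -0.051 
[-8, -56, 0] -0.102 
[-11, -83, 0] -0.153 
[-15, -111, 1] -0.204 
[-19, -139, 1] -0.255 |
[3, -28, 0] -0.051 
[7, -56, 0] -0.102 
[10, -84, 0] -0.153 
[14, -111, 1] -0.204 
[17, -139, 1] -0.255 |
```

```bash
python3 -m handwheel '[{"delta_rot":[0,0,-0.051],"xyz":[-4,-28,0],"hand":1},{"delta_rot":[0,0,-0.102],"xyz":[-8,-56,0],"hand":1},{"delta_rot":[0,0,-0.153],"xyz":[-11,-83,0],"hand":1},{"delta_rot":[0,0,-0.204],"xyz":[-15,-111,1],"hand":1},{"delta_rot":[0,0,-0.255],"xyz":[-19,-139,1],"hand":1}]' | grep grasp
python3 -m handwheel '[{"delta_rot":[0,0,-0.051],"xyz":[3,-28,0],"hand":1},{"delta_rot":[0,0,-0.102],"xyz":[7,-56,0],"hand":1},{"delta_rot":[0,0,-0.153],"xyz":[10,-84,0],"hand":1},{"delta_rot":[0,0,-0.204],"xyz":[14,-111,1],"hand":1},{"delta_rot":[0,0,-0.255],"xyz":[17,-139,1],"hand":1}]' | grep grasp
python3 -m handwheel '[{"delta_rot":[0,0,0],"xyz":[0,0,0],"hand":1},{"delta_rot":[0,0,0],"xyz":[0,0,20],"hand":1},{"delta_rot":[0,0,0],"xyz":[0,0,40],"hand":1},{"delta_rot":[0,0,0],"xyz":[0,0,54],"hand":1},{"delta_rot":[0,0,0],"xyz":[0,0,54],"hand":1}]'
python3 - <<'E'
from plan import *
x,y,a=rod(385);  show([(x,y,.085,a)])
E
```

```text
grasp_force: 29.8
grasp_force: 29.8
time_s: 32.15
position: [0.521, -0.066, 0.0825]
tcp_rot: [[0.879, 0.477, -0.002], [0.477, -0.879, 0.001], [-0.002, -0.002, -1.0]]
force: [0.6, -0.2, -2.2]
opening: 0.252
grasp_force: 29.8
[41, 1, -2] -0.001
```

```bash
python3 -m handwheel '[{"delta_rot":[0,0,0],"xyz":[1,1,-2],"hand":1},{"delta_rot":[0,0,0],"xyz":[11,1,-2],"hand":1},{"delta_rot":[0,0,0],"xyz":[21,1,-2],"hand":1},{"delta_rot":[0,0,0],"xyz":[31,1,-2],"hand":1},{"delta_rot":[0,0,0],"xyz":[41,1,-2],"hand":1}]' | grep -E 'pos|force|open'
python3 -m handwheel '[{"delta_rot":[0,0,0],"xyz":[7,0,1],"hand":1},{"delta_rot":[0,0,0],"xyz":[14,0,1],"hand":1},{"delta_rot":[0,0,0],"xyz":[21,0,1],"hand":1},{"delta_rot":[0,0,0],"xyz":[28,0,1],"hand":1},{"delta_rot":[0,0,0],"xyz":[34,0,1],"hand":1}]' | grep -E 'pos|force|open'
python3 - <<'E'
from plan import *
x,y,a=rod(350);  show([(x,y,.084,a)])
E
```

```text
position: [0.5589, -0.0464, 0.0856]
force: [0.2, 0.0, -3.5]
opening: 0.25
grasp_force: 29.8
position: [0.5884, -0.0306, 0.0846]
force: [-0.9, 0.5, -3.2]
opening: 0.252
grasp_force: 29.8
[0, 0, 1] -0.0
```

```bash
python3 -m handwheel '[{"delta_rot":[0,0,0],"xyz":[15,0,0],"hand":1},{"delta_rot":[0,0,0],"xyz":[31,0,0],"hand":1},{"delta_rot":[0,0,-0.128],"xyz":[42,-2,0],"hand":1},{"delta_rot":[0,0,-0.257],"xyz":[52,-5,0],"hand":1},{"delta_rot":[0,0,-0.386],"xyz":[63,-8,0],"hand":1}]' | grep -E 'force|open'
python3 -m handwheel '[{"delta_rot":[0,0,-0.129],"xyz":[11,-1,0],"hand":1},{"delta_rot":[0,0,-0.259],"xyz":[21,-3,0],"hand":1},{"delta_rot":[0,0,-0.388],"xyz":[31,-6,0],"hand":1},{"delta_rot":[0,0,-0.518],"xyz":[41,-11,0],"hand":1},{"delta_rot":[0,0,-0.647],"xyz":[50,-17,0],"hand":1}]' | grep -E 'force|open'
python3 -m handwheel '[{"delta_rot":[0,0,-0.129],"xyz":[11,-1,0],"hand":1},{"delta_rot":[0,0,-0.188],"xyz":[26,-2,0],"hand":1},{"delta_rot":[0,0,-0.188],"xyz":[40,-4,0],"hand":1},{"delta_rot":[0,0,-0.188],"xyz":[60,-8,0],"hand":1},{"delta_rot":[0,0,-0.188],"xyz":[80,-12,0],"hand":1}]'
python3 - <<'E'
from plan import *
show([(*rod(d)[:2],.084,rod(d)[2]) for d in (125,)])
E
```

```text
force: [-0.0, -0.5, -1.7]
opening: 0.25
grasp_force: 29.8
force: [0.0, -0.4, -3.4]
opening: 0.251
grasp_force: 29.8
time_s: 35.28
position: [0.6489, 0.1378, 0.0845]
tcp_rot: [[-0.147, 0.989, -0.0], [0.989, 0.147, 0.0], [0.0, -0.0, -1.0]]
force: [0.2, 0.1, -2.6]
opening: 0.248
grasp_force: 29.8
[23, 0, 1] -0.001
```

```bash
python3 -m handwheel '[{"delta_rot":[0,0,0],"xyz":[6,0,1],"hand":1},{"delta_rot":[0,0,0],"xyz":[12,0,3],"hand":1},{"delta_rot":[0,0,0],"xyz":[14,0,5],"hand":1},{"delta_rot":[0,0,0],"xyz":[15,0,7],"hand":1},{"delta_rot":[0,0,0],"xyz":[15,0,8],"hand":1}]' | grep -E 'pos|force|open'
python3 -m handwheel '[{"delta_rot":[0,0,0],"xyz":[1,0,0],"hand":1},{"delta_rot":[0,0,0],"xyz":[2,0,0],"hand":1},{"delta_rot":[0,0,0],"xyz":[4,0,0],"hand":1},{"delta_rot":[0,0,0],"xyz":[6,0,0],"hand":1},{"delta_rot":[0,0,0],"xyz":[7,0,0],"hand":1}]'
python3 - <<'E'
from plan import *
show([(*rod(d)[:2],.084,rod(d)[2]) for d in (125,)])
E
```

```text
position: [0.6471, 0.1506, 0.0763]
force: [0.0, 0.3, -2.3]
opening: 0.254
grasp_force: 29.8
time_s: 36.52
position: [0.646, 0.1583, 0.0766]
tcp_rot: [[-0.148, 0.989, 0.0], [0.989, 0.148, 0.0], [0.0, 0.0, -1.0]]
force: [0.3, 0.9, -2.0]
opening: 0.25
grasp_force: 29.8
[3, 0, -7] -0.001
```

Free so far at d≈128. I'll push 3 mm more, then release.

```bash
python3 -m handwheel '[{"delta_rot":[0,0,0],"xyz":[1,0,0],"hand":1},{"delta_rot":[0,0,0],"xyz":[2,0,0],"hand":1},{"delta_rot":[0,0,0],"xyz":[3,0,0],"hand":1},{"delta_rot":[0,0,0],"xyz":[3,0,0],"hand":1},{"delta_rot":[0,0,0],"xyz":[3,0,0],"hand":1}]' | grep -E 'pos|force|open'
python3 -m handwheel '[{"delta_rot":[0,0,0],"xyz":[0,0,0],"hand":-0.2},{"delta_rot":[0,0,0],"xyz":[0,0,0],"hand":-0.2},{"delta_rot":[0,0,0],"xyz":[0,0,0],"hand":-0.2},{"delta_rot":[0,0,0],"xyz":[0,0,0],"hand":-0.2},{"delta_rot":[0,0,0],"xyz":[0,0,0],"hand":-0.2}]' | grep -E 'pos|force|open'
python3 -m handwheel '[{"delta_rot":[0,0,0],"xyz":[0,0,-20],"hand":-0.2},{"delta_rot":[0,0,0],"xyz":[0,0,-50],"hand":-0.2},{"delta_rot":[0,0,0],"xyz":[0,0,-90],"hand":-0.2},{"delta_rot":[0,0,0],"xyz":[0,0,-110],"hand":-0.2},{"delta_rot":[0,0,0],"xyz":[0,0,-110],"hand":-0.2}]' | grep -E 'pos|force|open'
python3 - <<'E'
from plan import *
from car import carriers
print(carriers())
P,y=state(); T=np.array([.455,-.355,.185]); 
show([(*(P+(T-P)*k/15),y+(-16.9-y)*k/15) for k in range(1,16)])
E
```

```text
position: [0.6456, 0.1609, 0.0765]
force: [0.0, -1.0, -2.2]
opening: 0.251
grasp_force: 29.8
position: [0.6456, 0.161, 0.0766]
force: [-0.1, 0.0, -0.2]
opening: 0.595
grasp_force: 0.0
position: [0.6473, 0.1612, 0.1902]
force: [-0.9, -1.0, -0.0]
opening: 0.601
grasp_force: 0.0
[(0.4546, -0.3546, -16.4, 62, 53)]
[-32, -18, 0] 0.134 
[-64, -35, 0] 0.269 
[-96, -53, 1] 0.403 
[-129, -71, 1] 0.537 
[-161, -88, 1] 0.671 |
[-36, 6, 0] 0.134 
[-72, 12, 0] 0.269 
[-109, 18, 1] 0.403 
[-145, 25, 1] 0.537 
[-181, 31, 1] 0.671 |
[-24, 27, 0] 0.134 
[-49, 55, 0] 0.269 
[-73, 82, 1] 0.403 
[-98, 109, 1] 0.537 
[-122, 137, 1] 0.671 |
```

```bash
python3 -m handwheel '[{"delta_rot":[0,0,0.134],"xyz":[-32,-18,0],"hand":-0.2},{"delta_rot":[0,0,0.269],"xyz":[-64,-35,0],"hand":-0.2},{"delta_rot":[0,0,0.403],"xyz":[-96,-53,1],"hand":-0.2},{"delta_rot":[0,0,0.537],"xyz":[-129,-71,1],"hand":-0.2},{"delta_rot":[0,0,0.671],"xyz":[-161,-88,1],"hand":-0.2}]' >/dev/null
python3 -m handwheel '[{"delta_rot":[0,0,0.134],"xyz":[-36,6,0],"hand":-0.2},{"delta_rot":[0,0,0.269],"xyz":[-72,12,0],"hand":-0.2},{"delta_rot":[0,0,0.403],"xyz":[-109,18,1],"hand":-0.2},{"delta_rot":[0,0,0.537],"xyz":[-145,25,1],"hand":-0.2},{"delta_rot":[0,0,0.671],"xyz":[-181,31,1],"hand":-0.2}]' >/dev/null
python3 - <<'E'
from car import *
print(carriers())
crop("top",75,165,200,150,4,"pics/t8.png")
E
python3 -m handwheel '[{"delta_rot":[0,0,0.134],"xyz":[-24,27,0],"hand":-0.2},{"delta_rot":[0,0,0.269],"xyz":[-49,55,0],"hand":-0.2},{"delta_rot":[0,0,0.403],"xyz":[-73,82,1],"hand":-0.2},{"delta_rot":[0,0,0.537],"xyz":[-98,109,1],"hand":-0.2},{"delta_rot":[0,0,0.671],"xyz":[-122,137,1],"hand":-0.2}]'
python3 - <<'E'
from plan import *
show([(.4555,-.355,.064,-16.9)])
E
```

```text
[(0.4545, -0.3549, -16.8, 60, 51)]
time_s: 40.42
position: [0.4551, -0.3555, 0.1825]
tcp_rot: [[0.956, -0.293, -0.001], [-0.293, -0.956, 0.002], [-0.002, -0.002, -1.0]]
force: [-0.2, -0.3, 0.5]
opening: 0.597
grasp_force: 0.0
[0, -1, 119] -0.002
```

View pics/t8.png

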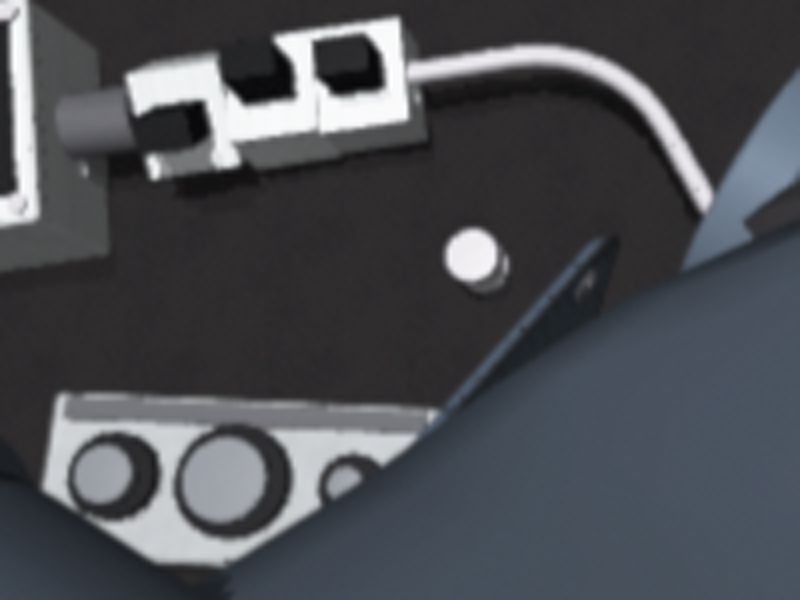

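Three carriers are on the rod. The one at the stop, at (175,125), looks rolled or displaced. I'll bring D and then check it more closely.

```bash
python3 -m handwheel '[{"delta_rot":[0,0,0],"xyz":[0,-1,40],"hand":-0.2},{"delta_rot":[0,0,0],"xyz":[0,-1,80],"hand":-0.2},{"delta_rot":[0,0,0],"xyz":[0,-1,105],"hand":-0.2},{"delta_rot":[0,0,0],"xyz":[0,-1,119],"hand":-0.2},{"delta_rot":[0,0,0],"xyz":[0,-1,119],"hand":-0.2}]' |grep -E 'pos|for'
python3 -m handwheel '[{"delta_rot":[0,0,0],"xyz":[0,0,0],"hand":1},{"delta_rot":[0,0,0],"xyz":[0,0,0],"hand":1},{"delta_rot":[0,0,0],"xyz":[0,0,0],"hand":1},{"delta_rot":[0,0,0],"xyz":[0,0,0],"hand":1},{"delta_rot":[0,0,0],"xyz":[0,0,0],"hand":1}]' >/dev/null
python3 -m handwheel '[{"delta_rot":[0,0,0],"xyz":[0,0,0],"hand":1},{"delta_rot":[0,0,0],"xyz":[0,0,-15],"hand":1},{"delta_rot":[0,0,0],"xyz":[0,0,-40],"hand":1},{"delta_rot":[0,0,0],"xyz":[0,0,-65],"hand":1},{"delta_rot":[0,0,0],"xyz":[0,0,-75],"hand":1}]'
python3 - <<'E'
from plan import *
P,y=state(); x,yy,a=rod(425); T=np.array([x,yy,.14]); 
show([(*(P+(T-P)*k/10),y+(a-y)*k/10) for k in range(1,11)])
crop("scene",330,240,160,120,5,"pics/s9.png")
E
```

```text
position: [0.4557, -0.3538, 0.0634]
force: [-0.1, 0.0, -0.8]
grasp_force: 0.0
time_s: 42.3
position: [0.4564, -0.3555, 0.1411]
tcp_rot: [[0.957, -0.29, 0.002], [-0.29, -0.957, -0.002], [0.002, 0.002, -1.0]]
force: [-0.5, -0.7, -3.5]
opening: 0.251
grasp_force: 30.0
[-2, -30, 0] -0.079 
[-4, -59, 0] -0.158 
[-6, -89, 0] -0.238 
[-8, -118, 0] -0.317 
[-10, -148, 1] -0.396 |
[9, -28, 0] -0.079 
[19, -56, 0] -0.158 
[28, -84, 0] -0.238 
[38, -112, 0] -0.317 
[47, -141, 1] -0.396 |
```

View pics/s9.png

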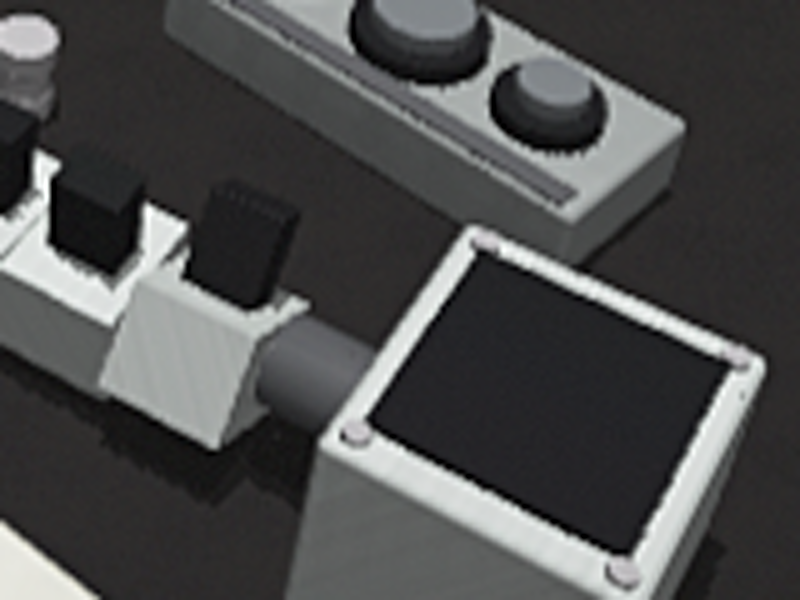

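The carrier at the stop is rolled about 20° about the rod, pinched by friction between its neighbour and the stop. It's still threaded, with its hole necessarily within 9 mm of the axis, so it is acceptable. Continuing with D, pushing gently.

```bash
python3 -m handwheel '[{"delta_rot":[0,0,-0.079],"xyz":[-2,-30,0],"hand":1},{"delta_rot":[0,0,-0.158],"xyz":[-4,-59,0],"hand":1},{"delta_rot":[0,0,-0.238],"xyz":[-6,-89,0],"hand":1},{"delta_rot":[0,0,-0.317],"xyz":[-8,-118,0],"hand":1},{"delta_rot":[0,0,-0.396],"xyz":[-10,-148,1],"hand":1}]' | grep grasp
python3 -m handwheel '[{"delta_rot":[0,0,-0.079],"xyz":[9,-28,0],"hand":1},{"delta_rot":[0,0,-0.158],"xyz":[19,-56,0],"hand":1},{"delta_rot":[0,0,-0.238],"xyz":[28,-84,0],"hand":1},{"delta_rot":[0,0,-0.317],"xyz":[38,-112,0],"hand":1},{"delta_rot":[0,0,-0.396],"xyz":[47,-141,1],"hand":1}]' | grep grasp
python3 -m handwheel '[{"delta_rot":[0,0,0],"xyz":[0,0,0],"hand":1},{"delta_rot":[0,0,0],"xyz":[0,0,20],"hand":1},{"delta_rot":[0,0,0],"xyz":[0,0,40],"hand":1},{"delta_rot":[0,0,0],"xyz":[0,0,54],"hand":1},{"delta_rot":[0,0,0],"xyz":[0,0,54],"hand":1}]'
python3 - <<'E'
from plan import *
x,y,a=rod(385);  show([(x,y,.085,a)])
E
```

```text
grasp_force: 30.0
grasp_force: 30.0
time_s: 44.22
position: [0.5208, -0.0655, 0.0823]
tcp_rot: [[0.879, 0.477, -0.003], [0.477, -0.879, 0.001], [-0.002, -0.002, -1.0]]
force: [0.4, 0.3, -1.8]
opening: 0.253
grasp_force: 30.0
[41, 1, -3] -0.001
```

```bash
python3 -m handwheel '[{"delta_rot":[0,0,0],"xyz":[1,1,-2],"hand":1},{"delta_rot":[0,0,0],"xyz":[11,1,-2],"hand":1},{"delta_rot":[0,0,0],"xyz":[21,1,-2],"hand":1},{"delta_rot":[0,0,0],"xyz":[31,1,-2],"hand":1},{"delta_rot":[0,0,0],"xyz":[41,1,-2],"hand":1}]' | grep -E 'pos|force|open'
python3 -m handwheel '[{"delta_rot":[0,0,0],"xyz":[7,0,1],"hand":1},{"delta_rot":[0,0,0],"xyz":[14,0,1],"hand":1},{"delta_rot":[0,0,0],"xyz":[21,0,1],"hand":1},{"delta_rot":[0,0,0],"xyz":[28,0,1],"hand":1},{"delta_rot":[0,0,0],"xyz":[35,0,1],"hand":1}]' | grep -E 'pos|force|open'
python3 - <<'E'
from plan import *
x,y,a=rod(350);  show([(x,y,.084,a)])
E
```

```text
position: [0.5591, -0.046, 0.0856]
force: [0.6, -0.6, -2.0]
opening: 0.253
grasp_force: 30.0
position: [0.5894, -0.0297, 0.0845]
force: [0.5, -0.4, -2.5]
opening: 0.253
grasp_force: 30.0
[-1, 0, 1] -0.0
```

```bash
python3 -m handwheel '[{"delta_rot":[0,0,0],"xyz":[15,0,0],"hand":1},{"delta_rot":[0,0,0],"xyz":[30,0,0],"hand":1},{"delta_rot":[0,0,-0.128],"xyz":[41,-2,0],"hand":1},{"delta_rot":[0,0,-0.257],"xyz":[52,-5,0],"hand":1},{"delta_rot":[0,0,-0.386],"xyz":[62,-8,0],"hand":1}]' | grep -E 'force|open'
python3 -m handwheel '[{"delta_rot":[0,0,-0.129],"xyz":[11,-1,0],"hand":1},{"delta_rot":[0,0,-0.259],"xyz":[21,-3,0],"hand":1},{"delta_rot":[0,0,-0.388],"xyz":[31,-6,0],"hand":1},{"delta_rot":[0,0,-0.518],"xyz":[41,-11,0],"hand":1},{"delta_rot":[0,0,-0.647],"xyz":[50,-17,0],"hand":1}]' | grep -E 'force|open'
python3 -m handwheel '[{"delta_rot":[0,0,-0.129],"xyz":[11,-1,0],"hand":1},{"delta_rot":[0,0,-0.188],"xyz":[26,-2,0],"hand":1},{"delta_rot":[0,0,-0.188],"xyz":[36,-4,0],"hand":1},{"delta_rot":[0,0,-0.188],"xyz":[41,-5,3],"hand":1},{"delta_rot":[0,0,-0.188],"xyz":[41,-5,8],"hand":1}]'
python3 - <<'E'
from plan import *
show([(*rod(d)[:2],.076,rod(d)[2]) for d in (177,)])
E
```

```text
force: [-0.5, -0.4, -2.6]
opening: 0.247
grasp_force: 30.0
force: [0.2, 0.7, -2.7]
opening: 0.254
grasp_force: 30.0
time_s: 47.35
position: [0.6549, 0.0978, 0.0764]
tcp_rot: [[-0.148, 0.989, 0.0], [0.989, 0.148, -0.0], [-0.0, 0.0, -1.0]]
force: [-0.4, -0.9, -2.8]
opening: 0.253
grasp_force: 30.0
[12, 0, 0] -0.001
```

```bash
python3 -m handwheel '[{"delta_rot":[0,0,0],"xyz":[4,0,0],"hand":1},{"delta_rot":[0,0,0],"xyz":[8,0,0],"hand":1},{"delta_rot":[0,0,0],"xyz":[10,0,0],"hand":1},{"delta_rot":[0,0,0],"xyz":[11,0,0],"hand":1},{"delta_rot":[0,0,0],"xyz":[12,0,0],"hand":1}]' | grep -E 'pos|force|open'
python3 -m handwheel '[{"delta_rot":[0,0,0],"xyz":[0,0,0],"hand":-0.2},{"delta_rot":[0,0,0],"xyz":[0,0,0],"hand":-0.2},{"delta_rot":[0,0,0],"xyz":[0,0,0],"hand":-0.2},{"delta_rot":[0,0,0],"xyz":[0,0,0],"hand":-0.2},{"delta_rot":[0,0,0],"xyz":[0,0,0],"hand":-0.2}]' | grep -E 'pos|force|open'
python3 -m handwheel '[{"delta_rot":[0,0,0],"xyz":[0,0,-20],"hand":-0.2},{"delta_rot":[0,0,0],"xyz":[0,0,-50],"hand":-0.2},{"delta_rot":[0,0,0],"xyz":[0,0,-90],"hand":-0.2},{"delta_rot":[0,0,0],"xyz":[0,0,-110],"hand":1},{"delta_rot":[0,0,0],"xyz":[0,0,-110],"hand":1}]' | grep -E 'pos|force|open'
python3 - <<'E'
from plan import *
P,y=state(); show([(.4157,.1527,.10,y),(.4157,.1527,.19,y)])
for k in [("s",.4157,.1527),("m",.4226,.2836),("l",.4202,.2184)]: print(k, proj("scene",(*k[1:],.055)).round(1))
crop("scene",270,190,200,150,4,"pics/s10.png")
E
```

```text
position: [0.6532, 0.1092, 0.0766]
force: [0.5, 0.8, -3.0]
opening: 0.252
grasp_force: 30.0
position: [0.6532, 0.1092, 0.0766]
force: [-0.6, 0.3, 0.3]
opening: 0.597
grasp_force: 0.0
position: [0.6549, 0.1093, 0.1901]
force: [-0.6, 0.1, 0.3]
opening: 0.45
grasp_force: 0.0
[78, -230, 90] -0.0 
[78, -230, 0] -0.0 
('s', 0.4157, 0.1527) [390.7 228.4]
('m', 0.4226, 0.2836) [440.7 257.1]
('l', 0.4202, 0.2184) [414.5 242.4]
```

View pics/s10.png

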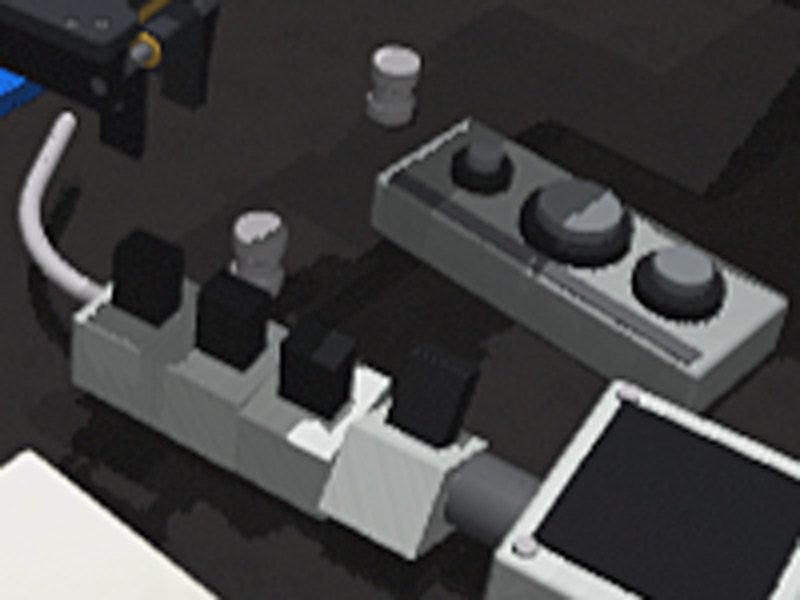

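All four hang one behind another at crop (110,350), (200,380), (290,420) and (400,480), let go. Key pixels agree with the estimates: small (487,152), large (577,205), medium (687,265). I'll go to the small key with the fingers shut.

```bash
python3 -m handwheel '[{"delta_rot":[0,0,0],"xyz":[16,-46,0],"hand":1},{"delta_rot":[0,0,0],"xyz":[32,-92,0],"hand":1},{"delta_rot":[0,0,0],"xyz":[47,-138,0],"hand":1},{"delta_rot":[0,0,0],"xyz":[62,-184,0],"hand":1},{"delta_rot":[0,0,0],"xyz":[78,-230,0],"hand":1}]' >/dev/null
python3 -m handwheel '[{"delta_rot":[0,0,0],"xyz":[0,0,30],"hand":1},{"delta_rot":[0,0,0],"xyz":[0,0,60],"hand":1},{"delta_rot":[0,0,0],"xyz":[0,0,90],"hand":1},{"delta_rot":[0,0,0],"xyz":[0,0,105],"hand":1},{"delta_rot":[0,0,0],"xyz":[0,0,110],"hand":1}]'
python3 - <<'E'
from plan import *
P,y=state(); show([(.4157,.1527,.07,y)])
E
```

```text
time_s: 50.52
position: [0.4128, 0.1523, 0.0751]
tcp_rot: [[-0.147, 0.989, -0.004], [0.989, 0.147, -0.0], [0.0, -0.004, -1.0]]
force: [-0.3, 0.9, 0.6]
opening: 0.006
grasp_force: 0.0
[0, 3, 5] -0.0
```

```bash
python3 -m handwheel '[{"delta_rot":[0,0,0],"xyz":[0,3,4],"hand":1},{"delta_rot":[0,0,0],"xyz":[0,3,7],"hand":1},{"delta_rot":[0,0,0],"xyz":[0,3,10],"hand":1},{"delta_rot":[0,0,0],"xyz":[0,3,13],"hand":1},{"delta_rot":[0,0,0],"xyz":[0,3,15],"hand":1}]' | grep -E "pos|force"
python3 -m handwheel '[{"delta_rot":[0,0,0],"xyz":[0,0,1],"hand":1},{"delta_rot":[0,0,0],"xyz":[0,0,1],"hand":1},{"delta_rot":[0,0,0],"xyz":[0,0,2],"hand":1},{"delta_rot":[0,0,0],"xyz":[0,0,2],"hand":1},{"delta_rot":[0,0,0],"xyz":[0,0,2],"hand":1}]' | grep -E "pos|force"
```

```text
position: [0.4181, 0.153, 0.0637]
force: [-3.9, -1.9, 41.6]
grasp_force: 20.5
position: [0.4181, 0.153, 0.0636]
force: [-4.5, -1.4, 44.6]
grasp_force: 22.2
```

```bash
python3 -m handwheel '[{"delta_rot":[0,0,0],"xyz":[0,0,-4],"hand":1},{"delta_rot":[0,0,0],"xyz":[0,0,-6],"hand":1},{"delta_rot":[0,0,0],"xyz":[0,0,-7],"hand":1},{"delta_rot":[0,0,0],"xyz":[0,0,-8],"hand":1},{"delta_rot":[0,0,0],"xyz":[0,0,-8],"hand":1}]' | grep -E "pos|force"
python3 - <<'E'
from plan import *
M=vision.camera_model("top")
for nm,(a,b,z) in dict(small=(346,485,.062),medium=(103,475,.062),large=(224,478,.062)).items(): print(nm,ray("top",(75+a/4,165+b/4),z,M).round(4), (proj("scene",ray("top",(75+a/4,165+b/4),z,M))*4-[1080,760]).round())
E
python3 -m handwheel '[{"delta_rot":[0,0,0],"xyz":[0,0,-2],"hand":1},{"delta_rot":[0,0,0],"xyz":[0,0,-3],"hand":1},{"delta_rot":[0,0,0],"xyz":[0,0,-3],"hand":1},{"delta_rot":[0,0,0],"xyz":[0,0,-3],"hand":1},{"delta_rot":[0,0,0],"xyz":[0,0,-3],"hand":1}]' | grep -E "pos|force"
```

```text
position: [0.4178, 0.153, 0.0675]
force: [2.4, -0.4, 2.6]
grasp_force: 1.5
small [0.4152 0.1507 0.062 ] [482. 142.]
medium [0.4221 0.2806 0.062 ] [681. 255.]
large [0.4197 0.2159 0.062 ] [577. 197.]
position: [0.4162, 0.1529, 0.0704]
force: [0.2, 0.0, 0.4]
grasp_force: 0.7
```

The spring force confirms the small key was bottomed (TCP 0.0637, 42 N) and let go. Now the medium key.

```bash
python3 -m handwheel '[{"delta_rot":[0,0,0],"xyz":[0,0,-15],"hand":1},{"delta_rot":[0,0,0],"xyz":[0,0,-30],"hand":1},{"delta_rot":[0,0,0],"xyz":[40,3,-30],"hand":1},{"delta_rot":[0,0,0],"xyz":[85,13,-30],"hand":1},{"delta_rot":[0,0,0],"xyz":[127,25,-30],"hand":1}]' | grep -E "pos|force"
python3 - <<'E'
from plan import *
P,y=state(); show([(.4224,.2822,.073,y)])
E
```

```text
position: [0.4223, 0.2832, 0.1003]
force: [0.2, -0.1, -0.8]
grasp_force: 0.0
[-1, 0, 27] -0.0
```

```bash
python3 -m handwheel '[{"delta_rot":[0,0,0],"xyz":[-1,0,25],"hand":1},{"delta_rot":[0,0,0],"xyz":[-1,0,32],"hand":1},{"delta_rot":[0,0,0],"xyz":[-1,0,36],"hand":1},{"delta_rot":[0,0,0],"xyz":[-1,0,38],"hand":1},{"delta_rot":[0,0,0],"xyz":[-1,0,39],"hand":1}]' | grep -E "pos|force"
python3 -m handwheel '[{"delta_rot":[0,0,0],"xyz":[0,0,0],"hand":1},{"delta_rot":[0,0,0],"xyz":[0,0,0],"hand":1},{"delta_rot":[0,0,0],"xyz":[0,0,-12],"hand":1},{"delta_rot":[0,0,0],"xyz":[0,0,-25],"hand":1},{"delta_rot":[0,0,0],"xyz":[0,0,-39],"hand":1}]' | grep -E "pos|force"
python3 - <<'E'
from plan import *
P,y=state(); show([(.4200,.2172,.10,y)])
E
```

```text
position: [0.4221, 0.281, 0.064]
force: [-6.4, 0.7, 25.8]
grasp_force: 13.2
position: [0.4235, 0.2808, 0.1014]
force: [-0.1, 0.5, 0.2]
grasp_force: 0.0
[-62, -13, 1] -0.0
```

The medium key was bottomed too (26 N at 0.064). Now the large key.

```bash
python3 -m handwheel '[{"delta_rot":[0,0,0],"xyz":[-31,-6,0],"hand":1},{"delta_rot":[0,0,0],"xyz":[-62,-13,0],"hand":1},{"delta_rot":[0,0,0],"xyz":[-62,-13,0],"hand":1},{"delta_rot":[0,0,0],"xyz":[-62,-13,15],"hand":1},{"delta_rot":[0,0,0],"xyz":[-62,-13,25],"hand":1}]' | grep -E "pos|force"
python3 -m handwheel '[{"delta_rot":[0,0,0],"xyz":[0,0,7],"hand":1},{"delta_rot":[0,0,0],"xyz":[0,0,11],"hand":1},{"delta_rot":[0,0,0],"xyz":[0,0,13],"hand":1},{"delta_rot":[0,0,0],"xyz":[0,0,14],"hand":1},{"delta_rot":[0,0,0],"xyz":[0,0,15],"hand":1}]' | grep -E "pos|force"
python3 -m handwheel '[{"delta_rot":[0,0,0],"xyz":[0,0,0],"hand":1},{"delta_rot":[0,0,0],"xyz":[0,0,-12],"hand":1},{"delta_rot":[0,0,0],"xyz":[0,0,-50],"hand":1},{"delta_rot":[0,0,0],"xyz":[0,0,-100],"hand":1},{"delta_rot":[0,0,0],"xyz":[0,0,-130],"hand":1}]' | grep -E "pos|force"
python3 - <<'E'
from plan import *
crop("scene",270,190,200,150,4,"pics/s11.png")
E
```

```text
position: [0.42, 0.2185, 0.0754]
force: [0.1, 0.2, -0.2]
grasp_force: 0.0
position: [0.4197, 0.2185, 0.0638]
force: [-4.9, 0.0, 40.0]
grasp_force: 19.8
position: [0.4202, 0.2183, 0.1927]
force: [-0.7, 0.2, 0.2]
grasp_force: 0.0
```

View pics/s11.png

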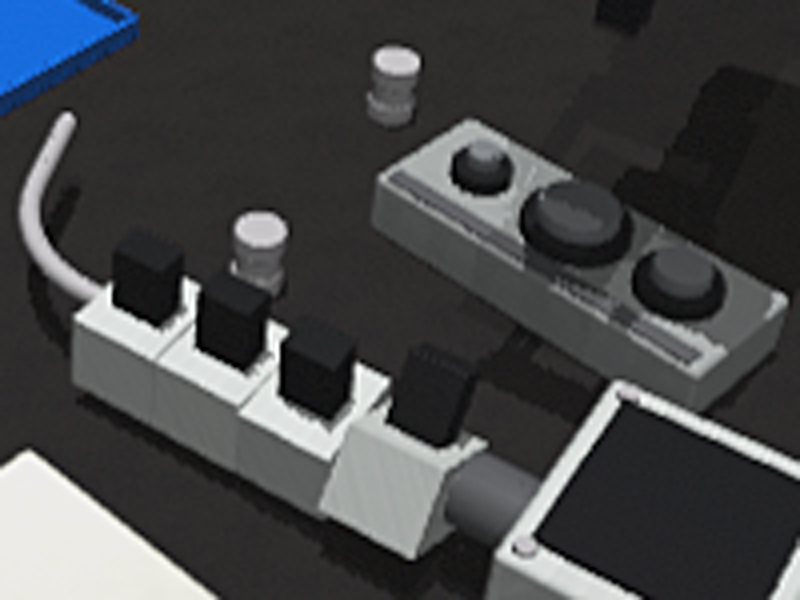

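All four carriers hang at rest, at (110,350) through (400,480), and the keys are up again at (487,155), (577,207) and (687,267). The robot is clear, so I'm handing in.

```bash
python3 -c "
from rig import workorder
print(workorder.hand_in())"
```

```text
the job is handed in; nothing more can be done
None
```

I handed the job in with all four carriers hanging let go on the straight part of the rod by the stop, one of them rolled about 20° but still threaded, and the small, medium and large keys pressed fully down in that order and up again; no verdict came back.

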